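# Pack the handheld meter and close the instrument case

## Task

Lay the handheld meter gently, flat, in its empty foam pocket in the blue instrument case. Then break the folding lid stay by pressing its red knee pin towards the hinge, lower the lid all the way shut without letting it slam, and press both steel latches flat against the front of the case. Leave the other things on the desk where they are.

Things in the scene. Friction and masses are not known exactly. Their poses are not given: they have to be found in the camera images.
- case: Blue instrument case with aluminium edges, fixed on the desk: base 200 (x) x 270 (y) mm, rim 80 mm high, walls 6 mm. Origin: centre of its underside. +x points from the latch front to the lid hinge, -y to the side with the folding stay. The open lid leans over the back half. A folded carrying handle stands 15 mm off the front at 15-45 mm height.
- pocket (a point): Centre of the floor of the empty foam pocket, 134 (case x) x 64 (case y) mm, 12 mm deep, floor 38 mm above the desk (foam top 50 mm). It lies at x -25, y 20 mm in the case; its axes are the case's. The parts in the foam beside it rise at most 7 mm above the foam.
- meter_center (a point): Centre of the loose white handheld meter with dark screen, 120 (x, long) x 50 (y) x 34 (z) mm, about 0.2 kg, lying on the desk, screen up. It fits the pocket either way round, long side along the case's x, and then stands 22 mm above the foam.
- lid (a joint): Lid hinge in rad: 0 as held open by the stay (68 degrees up from shut), grows as it closes, 1.187 fully shut. With the stay broken the lid (about 0.55 kg) stays up by friction near the top but falls by itself when half-way down.
- lid_hinge (a point): Mid-point of the hinge axis, at the case's back rim, 80 mm high; its axes are the case's. The lid turns about the case's y axis; it is 200 mm long and 35 mm thick.
- lid_pull (a point): Centre of the black lid pull, a flat tongue in the middle of the lid's front edge: 30 mm wide (case y), 34 mm long, 8 mm thick, this point 18 mm out from the lid's edge and 218 mm from the hinge axis (12 mm to the lid's outer side of it). At 0 it stands up at about 285 mm; shut, it points forward at 92 mm. x axis: towards the hinge along the lid.
- stay_knee (a joint): Knee of the folding stay in rad: 0 locked over centre on its stop, 0.16 in line, grows as the knee folds back towards the hinge, 2.88 with the lid shut. Locked, it holds the lid against any push. It breaks at some 5 N on the pin and stays where it is left; from about 0.5 on, lowering the lid folds it further.
- knee_pin (a point): Centre of the red finger pin at the knee, 10 mm diameter, 26 mm long along case y, on the inner side of the stay. Locked, it is at x 18, y -102, z 132 mm in the case; it swings on the lower link, 88 mm, about x -30, z 58 mm in the case: towards the hinge and down. The lid leans above it.
- latch_a (a joint): Hinge of the stay-side latch (case y -88 mm) in rad: 0 flat against the case front, grows as it swings out and up; with the lid shut 1.57 points straight forward. Stays where it is left (about 2 N at the plate moves it).
- latch_a_plate (a point): Point on the outer face of the stay-side latch, 30 mm from its hinge. The latch is a steel plate 24 mm wide (case y), 44 mm long, 3 mm thick. With the lid shut its hinge is at x -106, z 98 mm in the case.
- latch_b (a joint): Hinge of the other latch (case y +88 mm), the same as the stay-side one.
- latch_b_plate (a point): Point on the outer face of the other latch, 30 mm from its hinge; the same as the stay-side one.
- stapler: Red and black stapler, 135 x 36 x 50 mm, loose; a bystander that may lie where the meter could. Origin: centre of its underside.
- cup: Paper cup, 76 mm wide, 82 mm high, loose bystander. Origin: centre of its underside.
- tape: Red roll of tape lying flat, 84 mm wide, 24 mm high, loose bystander. Origin: centre of its underside.
- sanitiser: Clear bottle with blue cap, 52 mm wide, 125 mm high, loose bystander. Origin: centre of its underside.
- notebook: Blue notebook lying flat, 150 x 105 x 14 mm, loose bystander. Origin: centre of its underside.
- mouse: Black computer mouse on its mat, 66 mm wide, 35 mm high, loose bystander. Origin: centre of its underside.
Things that resemble listed ones, but are neither listed nor needed, are in the scene too. Leave any purple look-alike of the part that bears meter_center alone.

How it is judged:
On the way, in this order (a step that is already met when the one before it is completed fails the run):
1. the meter lies flat in its pocket, let go, with the stay still locked (x of meter_center in the frame of pocket between -0.015 and 0.015 m and y of meter_center in the frame of pocket between -0.015 and 0.015 m and z of meter_center in the frame of pocket between 0.01 and 0.023 m and angle between meter_center's own z axis and vertical below 0.12 rad and contact force between the fingers and meter below 0.05 N and value of joint stay_knee below 0.1 rad), for 0.2 s.
2. the stay's knee is broken while the lid is still up (value of joint stay_knee above 0.35 rad and value of joint lid below 0.35 rad), for 0.2 s.
3. the lid is lowered shut (value of joint lid above 1.16 rad), for 0.2 s.
4. both latches are pressed flat (value of joint lid above 1.16 rad and value of joint each of latch_a, latch_b below 0.15 rad), for 0.2 s.
At the end, for the whole second after the job is handed in: The meter rests flat in its pocket (within 15 mm of its middle, tilt under 0.12 rad), the lid is shut to within 0.027 rad, and both latches are within 0.15 rad of flat against the front (all of step 4 and x of meter_center in the frame of pocket between -0.015 and 0.015 m and y of meter_center in the frame of pocket between -0.015 and 0.015 m and z of meter_center in the frame of pocket between 0.01 and 0.023 m and angle between meter_center's own z axis and vertical below 0.12 rad and linear speed of meter below 0.02 m/s); the robot touches nothing.
It fails at once if the lid slams: it closes faster than 3 rad/s (velocity of joint lid above 3 rad/s).
It fails at once if the meter is dropped: it moves faster than 0.8 m/s out of the fingers (linear speed of meter above 0.8 m/s and contact force between the fingers and meter below 0.05 N).
It fails at once if another thing on the desk is pushed away by more than 30 mm (distance of any of stapler, cup, tape, sanitiser, notebook, mouse from where it was at the start of the episode above 0.03 m).
It fails at once if the cup or the bottle is knocked over (angle between any of cup, sanitiser's own z axis and vertical above 0.5 rad).
It also fails if it takes over 72 s, if anything falls off the work surface, if the arm or the gripper's body presses on something with over 40 N, if the wrist force passes 120 N, or if a joint passes its speed limit or range.

## Robot

A 6-joint arm with a two-finger parallel gripper is mounted at the origin on the work surface. World frame = base frame: x ahead of the robot, y to its left, z up, the work surface at z = 0. Lengths are in m, angles in rad, forces in N, time in s.
With the tool pointing down it reaches from about 0.375 to 0.9 m from the base axis. Payload 3.1 kg.
Tool frame: the origin (TCP) lies on the centre line of the jaws, within the pads' length; the fingertips stand 17 mm ahead of it and the grasp point (between the pads) lies 2 mm behind it; y points along the fingers, z is the direction in which the jaws open and shut, and the axes are right-handed (so a half turn about y gives the same grasp; the last joint's range is limited). The gripper opens to 85 mm and grips with 20 to 120 N. Pads are 22 mm wide; open, the fingers measure 114 mm over their backs; the gripper's body (76 mm by 85 mm) begins 54 mm behind the grasp point. The pads swing forward as they close: fully open they stand 13 mm farther back than shut.
Start: joints at [0.983, 0.527, 1.433, -0, 1.181, -0.178], TCP at [0.249, 0.573, 0.248] pointing down, gripper open.
Joint ranges: [-3.08, 3.08], [-0.75, 2.2], [0.22, 2.44], [-1.43, 4.57], [0, 2.65], [-2.85, 2.85]. Speed limits (rad/s): [2.79, 2.79, 3.14, 3.14, 3.14, 3.14].

## Interface

Orientations are given as a unit quaternion [x, y, z, w].
In Python, from station import manip gives the robot as it stands.
- The arm moves only by the shell command python3 -m handwheel 'ROWS' [FORCE]. ROWS is JSON, one flat list of numbers, 7 for each row, row after row: the shift along the tool's x, y, z in cm, then the turn, a rotation vector about the tool's x, y, z in rad, then the finger opening in cm, from 0 to 8.54. A call has 1 to 10 rows; each row is the pose to reach, as a shift and turn from the pose commanded when the call began, along the tool's axes at that moment; what a row does not reach only later rows make up. A row lasts 1/12 s, in which the tool goes at most 41.7 mm and 7.16 degrees, less where a joint would pass 70% of its speed; a pose out of reach is approached as far as the arm can. A call with a gripper value outside its range is refused whole. The fingers move at their own pace and stop on an object; FORCE is the grip in N (left out, the last holds). Time passes only in rows, so rows that repeat a pose let the fingers close. It gives the time, the measured TCP pose, the force and the opening at its end, in the units of the state.
- manip.sense(): the state, without advancing time (a new reading comes with each control period).
- manip.snapshot(name): name is "scene" or "top" or "wrist"; returns a dict with "frame" (480x640x3 uint8, red, green, blue), "depth" (480x640 float32, m along the optical axis (not along the pixel's ray), 0 where there is no reading), "camera_matrix" (3x3 intrinsics, pixels), "rvec" (rotation vector, rad) and "tvec" (3), from world to camera coordinates, as OpenCV has them. Camera axes: x right, y down, z forward; pixel columns grow to the right and rows downward; lengths in m; the calibration is good to about 2 mm. A picture is of the moment at which its call begins.
- manip.sign_off(): hands the job in, once; it reports no verdict.
The state is a dict: "t": time; "q": joint angles; "qd": joint speeds; "tau": joint torques, N m; "tcp_pos": TCP position; "tool_rot": TCP orientation; "force": force on the tool from outside, world axes, zero at the start; "ft_torque": the same for the moment, N m; "finger_gap": opening from 0.0 (shut) to 1.0 (fully open).
Only numpy, scipy, OpenCV 4.12 (cv2) and the standard library are available. Lean on these libraries where they do the work, as an engineer would, in place of code of your own. Each camera call takes 0.05 s, during which the arm holds its last target.

## Working session

There is one attempt and no reset: what is moved stays moved. The work goes in short steps, Python scripts to look and compute and a shell command to move; the robot and the scene stay as the last step left them, time stands still between calls to the robot, and variables do not carry over. Pictures are saved under pics/ and viewed, and the job is handed in when it is done.

```bash
mkdir -p pics; ls; python3 - <<'E'
from station import manip
import cv2,numpy as np
s=manip.sense(); print(s)
for n in ["scene","top","wrist"]:
    d=manip.snapshot(n); cv2.imwrite(f"pics/{n}0.png",d["frame"][:,:,::-1]); np.savez(f"/tmp/{n}0.npz",**d)
    print(n,d["camera_matrix"].tolist(),d["rvec"],d["tvec"])
E
```

```text
pics
{'t': 0.0, 'q': array([ 9.82493117e-01,  5.28481932e-01,  1.43391880e+00,  7.96532626e-06,
        1.18138541e+00, -1.78490273e-01]), 'qd': array([ 0.00075927, -0.00011533, -0.00052446,  0.00057008,  0.0003756 ,
       -0.00148378]), 'tau': array([-1.59877436e-03, -4.42342329e+01, -1.78022629e+01, -2.75061320e-04,
        8.43391987e-03,  2.31036523e-05]), 'tcp_pos': array([0.24860309, 0.57268349, 0.24731864]), 'tool_rot': array([ 0.69303173, -0.14417244,  0.14358742, -0.69159525]), 'force': array([ 0.15321731,  0.37669686, -0.53615929]), 'ft_torque': array([ 6.87756821e-05, -3.35128382e-02,  1.06959926e-02]), 'finger_gap': 0.9955113442358746}
scene [[542.0374097823753, 0.0, 311.7411820209463], [0.0, 542.0374097823753, 244.90021159665633], [0.0, 0.0, 1.0]] [ 0.72156193  2.76397888 -0.85733449] [ 0.45403528 -0.08224158  1.51662836]
top [[490.29912686581815, 0.0, 319.13604552453785], [0.0, 490.29912686581815, 234.71483381657904], [0.0, 0.0, 1.0]] [ 2.11981573 -2.16128234  0.17184999] [-0.00177801  0.53979579  1.3564693 ]
wrist [[429.0196619581299, 0.0, 313.7956705481898], [0.0, 429.0196619581299, 237.42476469563488], [0.0, 0.0, 1.0]] [-2.38275265 -1.56470716 -0.26102116] [-0.62479667 -0.04430145  0.38072783]
```

View pics/scene0.png

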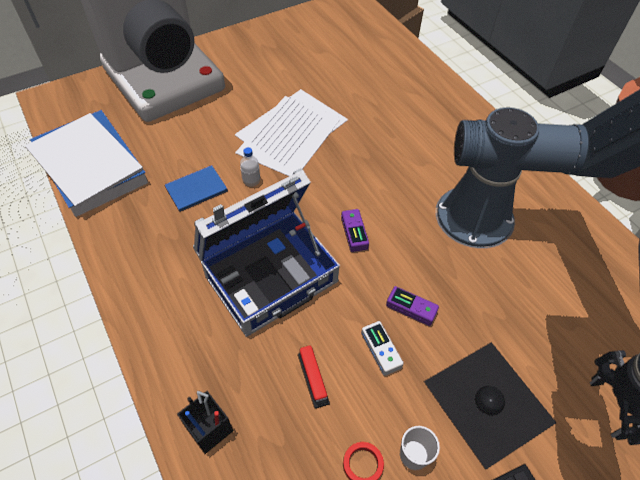

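View pics/top0.png

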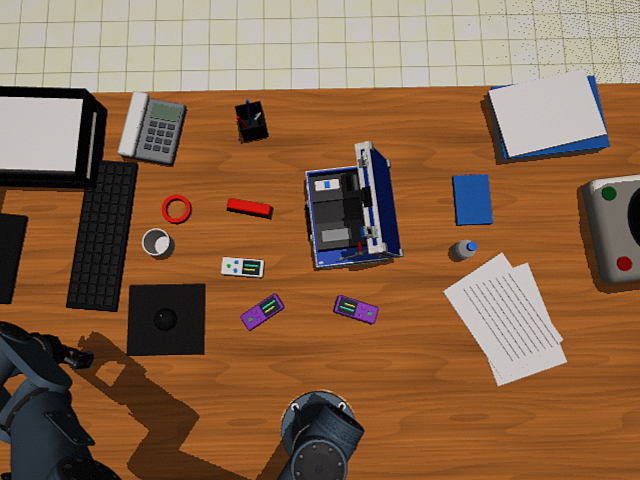

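View pics/wrist0.png

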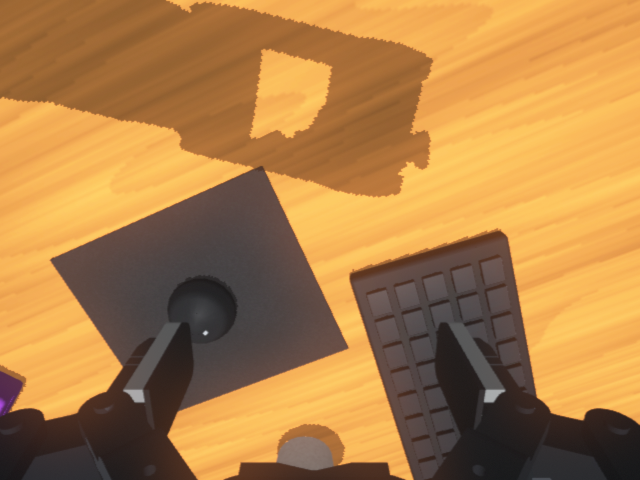

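```bash
cat > h.py <<'E'
import numpy as np,cv2
from scipy.spatial.transform import Rotation as R
def load(n): 
    return dict(np.load(f"/tmp/{n}.npz"))
def snap(name,tag):
    from station import manip
    d=manip.snapshot(name); cv2.imwrite(f"pics/{tag}.png",d["frame"][:,:,::-1]); np.savez(f"/tmp/{tag}.npz",**d); return d
def cloud(d):
    K=d["camera_matrix"];Rm=cv2.Rodrigues(d["rvec"])[0];t=d["tvec"].ravel();z=d["depth"].astype(float)
    v,u=np.mgrid[0:480,0:640]
    p=np.stack([(u-K[0,2])/K[0,0]*z,(v-K[1,2])/K[1,1]*z,z],-1)
    w=(p-t)@Rm
    w[z==0]=np.nan
    return w
def proj(d,P):
    return cv2.projectPoints(np.atleast_2d(np.asarray(P,float)),d["rvec"],d["tvec"],d["camera_matrix"],None)[0].reshape(-1,2)
def crop(d,u0,v0,u1,v1,k,tag):
    im=cv2.resize(d["frame"][v0:v1,u0:u1,::-1],None,fx=k,fy=k,interpolation=cv2.INTER_CUBIC); cv2.imwrite(f"pics/{tag}.png",im)
E
python3 - <<'E'
from h import *
d=load("top0"); w=cloud(d); f=d["frame"].astype(int)
crop(d,210,130,420,330,3.5,"topcrop")
s=load("scene0"); crop(s,180,160,440,400,3,"scenecrop")
# meter
sub=np.zeros((480,640),bool); sub[250:285,212:272]=1
m=sub&(w[:,:,2]>0.02)&(w[:,:,2]<0.05)
p=w[m]; print(len(p),np.median(p[:,2]))
r=cv2.minAreaRect((p[:,:2]*1000).astype(np.float32)); print("meter",r)
# rim
sub[:]=0; sub[150:280,295:415]=1
m=sub&(abs(w[:,:,2]-0.08)<0.006); p=w[m]; print(len(p)); 
r=cv2.minAreaRect((p[:,:2]*1000).astype(np.float32)); print("rim",r,cv2.boxPoints(r))
vis=np.zeros((480,640),np.uint8); vis[m]=255; cv2.imwrite("pics/rim.png",cv2.resize(vis[130:330,210:420],None,fx=3,fy=3))
E
```

```text
746 0.03473576671220409
meter ((453.95361328125, 207.91806030273438), (119.71366882324219, 50.525028228759766), 83.98296356201172)
635
rim ((591.5399780273438, -92.26216125488281), (275.0003662109375, 206.6326141357422), 5.4407958984375) [[ 444.86313    -2.4487  ]
 [ 464.4554   -208.15039 ]
 [ 738.2168   -182.07562 ]
 [ 718.6245     23.626068]]
```

View pics/topcrop.png

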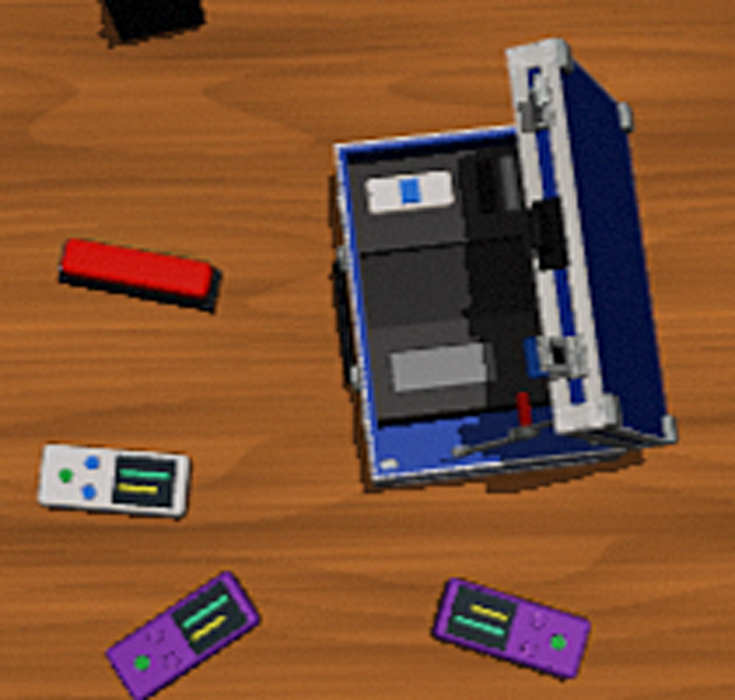

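View pics/scenecrop.png

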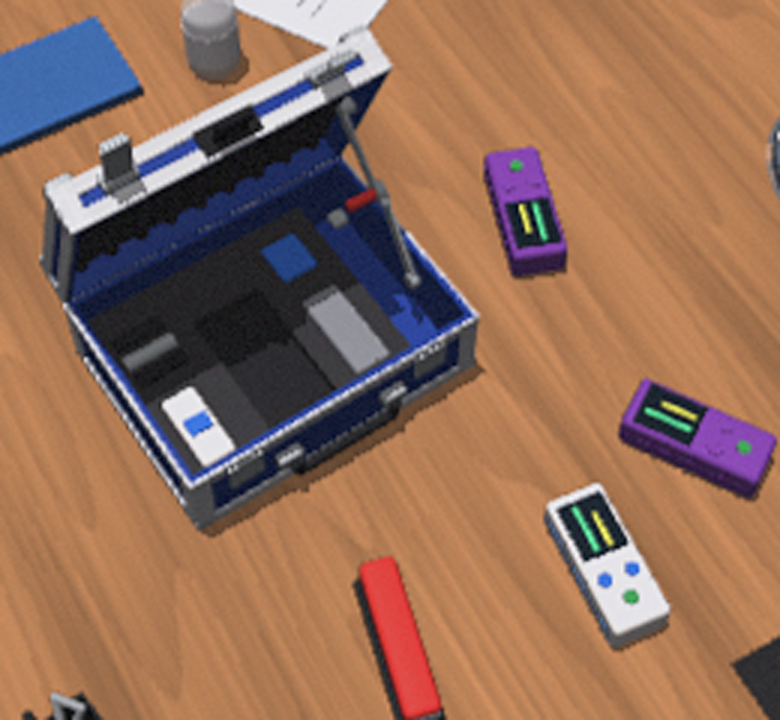

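View pics/rim.png

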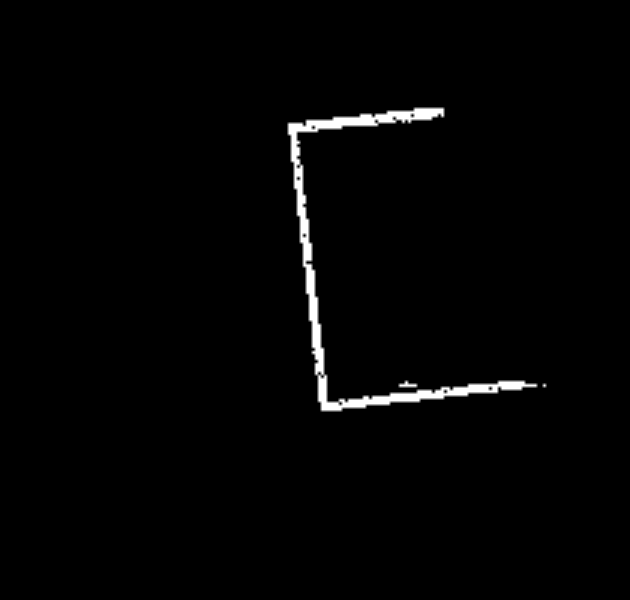

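Candidates for the meter (top image): the white loose device with dark screen at (243,267); the white box with a blue square in the foam at (328,185), which is a seated part; and purple look-alikes at (263,311) and (356,309). The first fits: it is loose, white and has a dark screen, as the crops above confirm.

```bash
cat >> h.py <<'E'
from scipy.optimize import least_squares
def fitcase():
    P=[]
    d=load("top0");w=cloud(d)
    sub=np.zeros((480,640),bool); sub[150:280,295:415]=1
    m=sub&(abs(w[:,:,2]-0.08)<0.006); p=w[m][:,:2]
    def res(a):
        c,s=np.cos(a[2]),np.sin(a[2]); q=(p-a[:2])@np.array([[c,-s],[s,c]])
        return np.min([abs(q[:,0]+.097),abs(q[:,1]-.132),abs(q[:,1]+.132)],axis=0)
    o=least_squares(res,[0.59,-0.09,-1.476],loss='soft_l1',f_scale=.002)
    return o.x,np.median(abs(o.fun))
E
python3 - <<'E'
from h import *
print(fitcase())
from station import manip
s=manip.sense(); M=R.from_quat(s["tool_rot"]).as_matrix(); print(M.round(3))
for n in ["scene0","top0","wrist0"]:
    d=load(n); C=-cv2.Rodrigues(d["rvec"])[0].T@d["tvec"].ravel(); print(n,C)
C=-cv2.Rodrigues(d["rvec"])[0].T@d["tvec"].ravel(); print("cam in tool",M.T@(C-s["tcp_pos"]))
a,_=fitcase()
T=np.array([[np.cos(a[2]),-np.sin(a[2]),0],[np.sin(a[2]),np.cos(a[2]),0],[0,0,1]])
P=lambda *x:T@np.array(x)+[a[0],a[1],0]
for nm,x in dict(pocket=(-.025,.02,.038),knee=(.018,-.102,.132),hinge=(.1,0,.08),fl=(-.1,-.135,.08),fr=(-.1,.135,.08)).items():
    print(nm,P(*x),proj(load("top0"),P(*x)),proj(load("scene0"),P(*x)))
E
```

```text
(array([ 0.59045627, -0.09051396, -1.47788545]), np.float64(0.0021444068548856082))
[[ 0.917 -0.001  0.398]
 [-0.398 -0.001  0.917]
 [-0.    -1.    -0.002]]
scene0 [0.86067838 0.5809922  1.19781221]
top0 [ 0.32026264 -0.00631012  1.42435376]
wrist0 [0.17287179 0.60672743 0.37320818]
cam in tool [-0.08307946 -0.12564139  0.00069172]
pocket [ 0.60805058 -0.06376624  0.038     ] [[336.5309924 211.2182188]] [[268.73039369 282.64812   ]]
knee [ 0.4905662 -0.1178996  0.132    ] [[359.27241378 246.91730874]] [[299.46303831 226.19419015]]
hinge [ 0.599734   -0.19008265  0.08      ] [[382.26398041 210.21580761]] [[248.17902296 235.22916872]]
fl [ 0.44676082 -0.0034702   0.08      ] [[316.62228971 266.0177001 ]] [[337.86692487 264.76494499]]
fr [0.71559628 0.02157966 0.08      ] [[306.01517989 171.57496283]] [[242.46546015 321.25128875]]
```

```bash
cat >> h.py <<'E'
def tool(yaw,tilt):
    "yaw: dir of tool x (deg); tilt deg: wrist leans to -x"
    y,t=np.radians(yaw),np.radians(tilt)
    X=np.array([np.cos(y),np.sin(y),0]);Z=np.array([0,0,1.])
    ty=-Z*np.cos(t)+X*np.sin(t); tx=X*np.cos(t)+Z*np.sin(t); tz=np.cross(tx,ty)
    return np.c_[tx,ty,tz]
def go(pos,M=None):
    from station import manip
    s=manip.sense(); A=R.from_quat(s["tool_rot"]).as_matrix()
    if M is None: M=A
    rv=R.from_matrix(A.T@M).as_rotvec(); sh=A.T@(np.asarray(pos)-s["tcp_pos"])*100
    print("shift cm",sh.round(2),"rot",rv.round(3),"rows min",np.linalg.norm(sh)/4.17,np.degrees(np.linalg.norm(rv))/7.16, "| q",s["q"].round(2),"tcp",s["tcp_pos"].round(4),"F",s["force"].round(2),"t",round(float(s["t"]),2),"gap",round(float(s["finger_gap"])*8.5,2))
CX,CY,CA=0.5905,-0.0905,-1.4779
def case(x,y,z):
    c,s=np.cos(CA),np.sin(CA); return np.array([CX+c*x-s*y,CY+s*x+c*y,z])
CYAW=np.degrees(CA)
E
python3 - <<'E'
from h import *
go([.456,.228,.13],tool(-96,10))
E
```

```text
shift cm [ 32.76  11.78 -23.35] rot [-0.109  1.263 -0.15 ] rows min 10.051859236138856 10.210920753982863 | q [ 0.98  0.53  1.43 -0.    1.18 -0.18] tcp [0.2487 0.5728 0.2475] F [0.43 0.33 0.57] t 0.15 gap 8.5
```

```bash
python3 -m handwheel '[32.8,11.8,-23.4,-0.109,1.263,-0.15,8.5, 32.8,11.8,-23.4,-0.109,1.263,-0.15,8.5, 32.8,11.8,-23.4,-0.109,1.263,-0.15,8.5, 32.8,11.8,-23.4,-0.109,1.263,-0.15,8.5, 32.8,11.8,-23.4,-0.109,1.263,-0.15,8.5, 32.8,11.8,-23.4,-0.109,1.263,-0.15,8.5, 32.8,11.8,-23.4,-0.109,1.263,-0.15,8.5, 32.8,11.8,-23.4,-0.109,1.263,-0.15,8.5, 32.8,11.8,-23.4,-0.109,1.263,-0.15,8.5, 32.8,11.8,-23.4,-0.109,1.263,-0.15,8.5]'
python3 - <<'E'
from h import *
go([.456,.228,.034],tool(-96,10))
E
```

```text
t: 0.98
tcp_pos: [0.4556, 0.2289, 0.1306]
tool_rot: [0.521, -0.478, 0.559, -0.432]
force: [0.2, 0.2, 0.5]
finger_gap: 0.996
shift cm [-1.56  9.53  0.06] rot [-0.002  0.02  -0.004] rows min 2.3168839510955226 0.16235085956783307 | q [ 0.33  0.59  1.76 -0.2   0.87  0.56] tcp [0.4556 0.2289 0.1306] F [0.23 0.24 0.55] t 0.98 gap 8.46
```

```bash
python3 - <<'E'
from h import *
d=snap("wrist","w1"); w=cloud(d)
f=d["frame"].astype(int)
m=(w[:,:,2]>0.028)&(w[:,:,2]<0.042)&(np.hypot(w[:,:,0]-.454,w[:,:,1]-.208)<.075)
p=w[m]; r=cv2.minAreaRect((p[:,:2]*1000).astype(np.float32)); print(r,np.median(p[:,2]),m.sum())
E
```

```text
((454.68988037109375, 210.02587890625), (120.32058715820312, 50.14006805419922), 84.29136657714844) 0.03430481250825848 16448
```

View pics/w1.png

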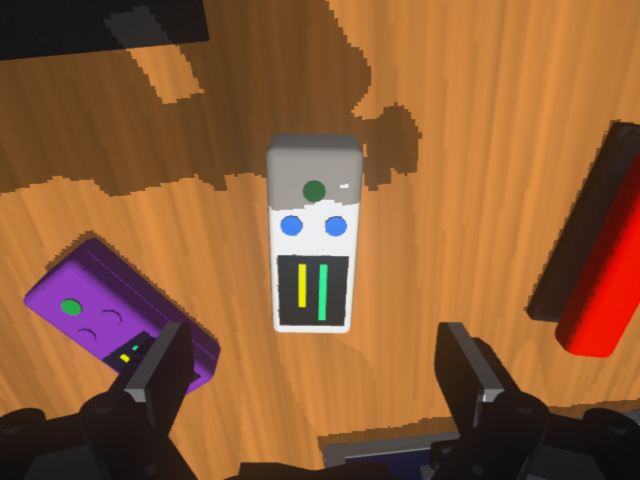

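```bash
python3 -m handwheel '[-1.0,6,0.1,0,0.02,0,8.5, -1.55,9.5,0.1,0,0.02,0,8.5, -1.55,9.5,0.1,0,0.02,0,8.5, -1.55,9.5,0.1,0,0.02,0,8.5, -1.55,9.5,0.1,0,0.02,0,4.5, -1.55,9.5,0.1,0,0.02,0,4.5, -1.55,9.5,0.1,0,0.02,0,4.5, -1.55,9.5,0.1,0,0.02,0,4.5, -1.55,9.5,0.1,0,0.02,0,4.5, -1.55,9.5,0.1,0,0.02,0,4.5]' 50
python3 - <<'E'
from h import *
d=snap("wrist","w2")
go([.456,.228,.034],tool(-96,10))
E
```

```text
t: 1.87
tcp_pos: [0.4569, 0.2304, 0.0368]
tool_rot: [0.516, -0.481, 0.564, -0.43]
force: [-0.4, 2.3, 6.0]
finger_gap: 0.569
shift cm [ 0.2   0.32 -0.06] rot [-0.006  0.005 -0.006] rows min 0.09075784728699124 0.08185441071694576 | q [ 0.33  0.76  1.8  -0.25  0.67  0.64] tcp [0.4569 0.2304 0.0368] F [-0.51  1.95  7.22] t 1.92 gap 4.86
```

View pics/w2.png

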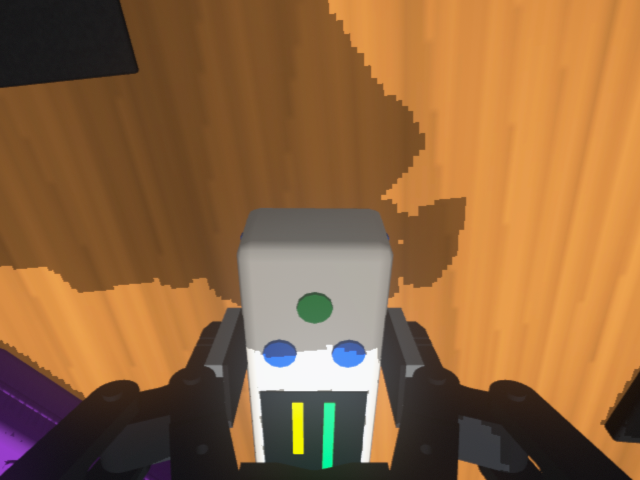

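```bash
python3 -m handwheel '[0.6,-3.5,0,0,0,0,4.5, 1.3,-7,0,0,0,0,4.5, 2.0,-11,0,0,0,0,4.5, 2.6,-15,0,0,0,0,4.5, 2.6,-15,0,0,0,0,4.5, 2.6,-15,0,0,0,0,4.5]'
python3 - <<'E'
from h import *
from station import manip
M=R.from_quat(manip.sense()["tool_rot"]).as_matrix(); y=np.degrees(np.arctan2(M[1,0],M[0,0])); print(y)
d=snap("wrist","w3"); w=cloud(d); s=manip.sense()
m=(np.abs(w[:,:,2]-(s["tcp_pos"][2]-.003))<.012)
m[:210]=0;m[:,:230]=0;m[:,400:]=0;m[455:]=0
p=w[m&(d["frame"].min(2)>100)]; c=p.mean(0);n=np.linalg.svd(p-c,full_matrices=False)[2][2]; print("meter top",c,n)
go(case(-.046,.02,.19),tool(CYAW+y+95.86,10))
E
```

```text
t: 2.42
tcp_pos: [0.4568, 0.2302, 0.1898]
tool_rot: [0.515, -0.481, 0.564, -0.431]
force: [-0.0, -0.3, -3.4]
finger_gap: 0.567
-95.7204852816131
meter top [0.45927404 0.24002578 0.18680409] [-2.34482959e-03  8.11266754e-04  9.99996922e-01]
shift cm [25.28  4.16 17.71] rot [ 0.03  -0.192 -0.005] rows min 7.468539472229466 1.553760593971926 | q [ 0.33  0.5   1.72 -0.18  1.    0.54] tcp [0.4552 0.2296 0.1879] F [-0.68 -0.62 -3.25] t 2.47 gap 4.8
```

View pics/w3.png

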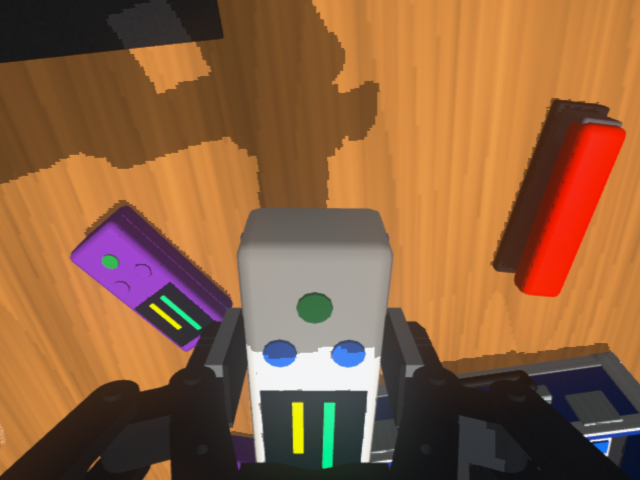

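```bash
python3 -m handwheel '[3.5,0.6,2.5,0.004,-0.03,0,4.5, 6.5,1.1,4.6,0.01,-0.06,0,4.5, 9.6,1.6,6.7,0.015,-0.09,-0.003,4.5, 12.7,2.1,8.9,0.02,-0.12,-0.003,4.5, 15.8,2.6,11.1,0.02,-0.14,-0.004,4.5, 18.9,3.1,13.2,0.025,-0.17,-0.005,4.5, 22,3.6,15.4,0.03,-0.19,-0.005,4.5, 24.0,4.0,16.9,0.03,-0.192,-0.005,4.5, 25.3,4.2,17.7,0.03,-0.192,-0.005,4.5, 25.3,4.2,17.7,0.03,-0.192,-0.005,4.5]'
python3 - <<'E'
from h import *
from station import manip
d=snap("wrist","w4"); w=cloud(d); s=manip.sense()
M=R.from_quat(s["tool_rot"]).as_matrix(); y=np.degrees(np.arctan2(M[1,0],M[0,0])); print(y)
snap("scene","s4")
go(case(-.046,.02,.076),tool(CYAW+.14,10))
E
```

```text
t: 3.3
tcp_pos: [0.6065, -0.0461, 0.1866]
tool_rot: [0.563, -0.43, 0.519, -0.478]
force: [0.5, -0.1, -2.6]
finger_gap: 0.569
-84.63088366532907
shift cm [-1.88 10.92  0.24] rot [ 0.007 -0.    -0.002] rows min 2.6584038286131113 0.053992183737043065 | q [-0.18  0.58  1.56 -0.2   0.98 -0.16] tcp [ 0.6045 -0.0427  0.1868] F [-0.03 -0.03 -1.5 ] t 3.4 gap 4.82
```

View pics/w4.png

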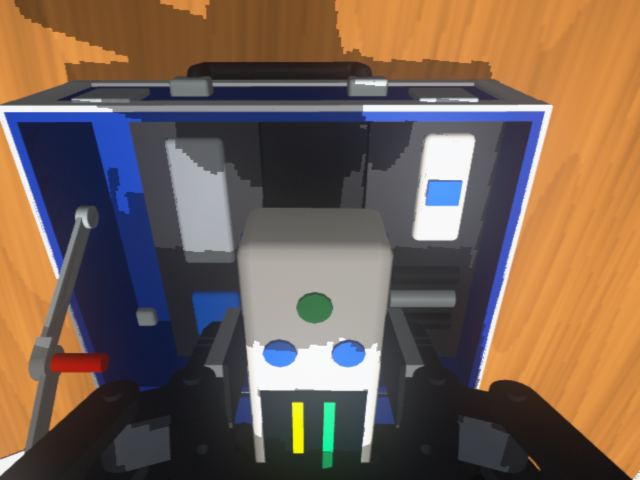

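View pics/s4.png

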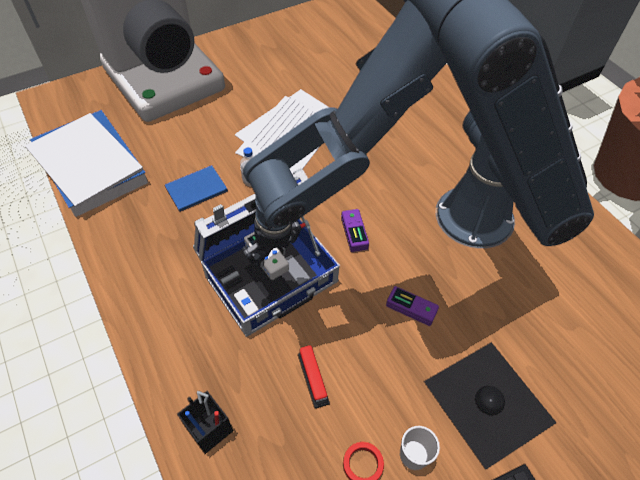

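```bash
python3 - <<'E'
from h import *
d=load("w4"); w=cloud(d)
c,s=np.cos(CA),np.sin(CA); q=np.stack([(w[:,:,0]-CX)*c+(w[:,:,1]-CY)*s,-(w[:,:,0]-CX)*s+(w[:,:,1]-CY)*c,w[:,:,2]],-1)
for row in range(95,122,3): print(row,q[row,300].round(4),q[row,120].round(4))
for row in (130,150,180): 
    z=q[row,200:450]; i=np.where(abs(z[:,2]-.038)<.004)[0]; print(row,z[i[0]].round(4),z[i[-1]].round(4),len(i))
for col in (15,20,530,540,545): print(col,q[112,col].round(4))
# rims
m=(abs(q[:,:,2]-.08)<.004); m[300:]=0
r=cv2.minAreaRect((q[m][:,:2]*1000).astype(np.float32)); print(r)
E
```

```text
95 [-0.1     0.0133  0.0448] [-0.1039 -0.0794  0.0656]
98 [-0.1     0.0136  0.0533] [-0.1038 -0.0765  0.0729]
101 [-0.102   0.0141  0.0708] [-0.1025 -0.0765  0.0737]
104 [-0.1018  0.0143  0.0772] [-0.1017 -0.0755  0.0766]
107 [-0.1009  0.0144  0.0798] [-0.1011 -0.074   0.0807]
110 [-0.0994  0.0144  0.0795] [-0.0992 -0.0751  0.079 ]
113 [-0.0984  0.0144  0.0814] [-0.098  -0.075   0.0798]
116 [-0.0966  0.0144  0.0801] [-0.0968 -0.0748  0.081 ]
119 [-0.0951  0.0143  0.0801] [-0.0952 -0.0753  0.0807]
130 [-0.079  -0.0111  0.0406] [-0.0786  0.0531  0.0389] 108
150 [-0.0671 -0.011   0.0419] [-0.0667  0.053   0.0405] 106
180 [-0.0467 -0.0106  0.0394] [-0.0464  0.0531  0.0383] 101
15 [-0.0984 -0.1272  0.0798]
20 [-0.0986 -0.1243  0.0803]
530 [-0.0986  0.128   0.0801]
540 [-0.0987  0.1327  0.0806]
545 [-0.0986  0.1355  0.08  ]
((-41.57834243774414, 0.841522216796875), (121.78962707519531, 275.9364318847656), 0.15802240371704102)
```

```bash
python3 -m handwheel '[-0.6,3.5,0.2,0.005,0,0,4.5, -1.1,6.5,0.2,0.005,0,0,4.5, -1.5,8.5,0.2,0.005,0,0,4.5, -1.7,9.8,0.2,0.005,0,0,4.5, -1.8,10.4,0.2,0.005,0,0,4.5, -1.85,10.7,0.2,0.005,0,0,4.5, -1.85,10.7,0.2,0.005,0,0,4.5]'
python3 - <<'E'
from h import *
go(case(-.046,.0205,.074),tool(CYAW+.14,10))
snap("wrist","w5")
E
```

```text
t: 3.98
tcp_pos: [0.6075, -0.0422, 0.08]
tool_rot: [0.563, -0.427, 0.519, -0.481]
force: [0.6, -1.1, -2.8]
finger_gap: 0.572
shift cm [-0.05  0.6  -0.1 ] rot [-0.002  0.002  0.   ] rows min 0.145688612736373 0.02563965951126031 | q [-0.18  0.73  1.62 -0.24  0.76 -0.1 ] tcp [ 0.6075 -0.0422  0.08  ] F [ 0.56 -1.09 -2.76] t 3.98 gap 4.86
```

View pics/w5.png

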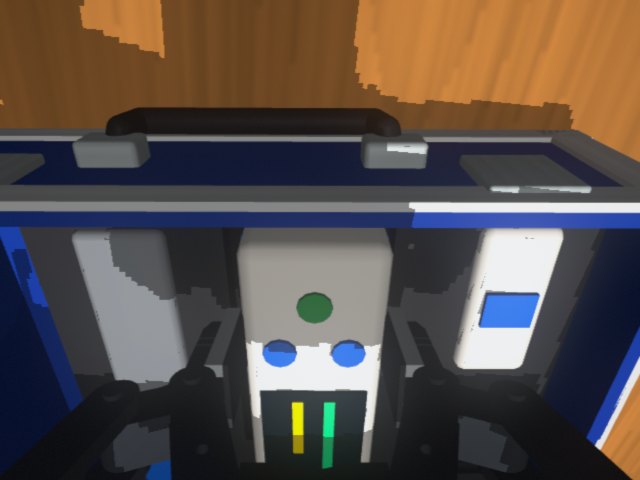

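```bash
python3 -m handwheel '[0,0.2,-0.1,0,0,0,4.5, -0.05,0.4,-0.1,0,0,0,4.5, -0.05,0.5,-0.1,0,0,0,4.5, -0.1,0.6,-0.1,0,0,0,4.5, -0.1,0.6,-0.1,0,0,0,4.5]'
```

```text
t: 4.45
tcp_pos: [0.6075, -0.0438, 0.0749]
tool_rot: [0.562, -0.427, 0.521, -0.481]
force: [0.4, -0.7, -0.9]
finger_gap: 0.569
```

```bash
python3 -m handwheel '[0,0.1,0,0,0,0,4.5, 0,0.2,0,0,0,0,4.5, 0,0.2,0,0,0,0,4.5]'
```

```text
t: 4.7
tcp_pos: [0.6076, -0.0438, 0.0748]
tool_rot: [0.562, -0.426, 0.521, -0.481]
force: [-4.1, 1.9, 11.3]
finger_gap: 0.568
```

```bash
python3 -m handwheel '[0,0.05,0,0,0,0,5.4, 0,0.0,0,0,0,0,6.2, 0,0,0,0,0,0,6.5, 0,0,0,0,0,0,6.5, 0,-1.5,0,0,0,0,6.5, 0,-4,0,0,0,0,6.5, 0,-8,0,0,0,0,6.5, 0,-12,0,0,0,0,6.5, 0,-15,0,0,0,0,6.5, 0,-15,0,0,0,0,6.5]'
python3 - <<'E'
from h import *
d=snap("wrist","w6"); w=cloud(d)
c,s=np.cos(CA),np.sin(CA); q=np.stack([(w[:,:,0]-CX)*c+(w[:,:,1]-CY)*s,-(w[:,:,0]-CX)*s+(w[:,:,1]-CY)*c,w[:,:,2]],-1)
m=(abs(q[:,:,2]-.071)<.006)&(abs(q[:,:,1]-.02)<.04)&(abs(q[:,:,0]+.02)<.07)
p=q[m];r=cv2.minAreaRect((p[:,:2]*1000).astype(np.float32)); print(r,p[:,2].mean())
ce=p.mean(0);print(np.linalg.svd(p-ce,full_matrices=False)[2][2])
go(case(0,0,.2))
E
```

```text
t: 5.53
tcp_pos: [0.6083, -0.0176, 0.2271]
tool_rot: [0.559, -0.423, 0.524, -0.483]
force: [1.1, -0.5, 0.9]
finger_gap: 0.767
((-24.503116607666016, 22.900163650512695), (50.09621047973633, 119.57244873046875), 89.75052642822266) 0.07215181947575201
[-1.13292439e-02 -6.54061467e-04  9.99935608e-01]
shift cm [ 6.55  3.59 -2.35] rot [0. 0. 0.] rows min 1.8773414604785412 0.0 | q [-0.13  0.53  1.53 -0.2   1.04 -0.14] tcp [ 0.6067 -0.0178  0.2241] F [ 0.4  -0.33 -1.65] t 5.58 gap 6.42
```

View pics/w6.png

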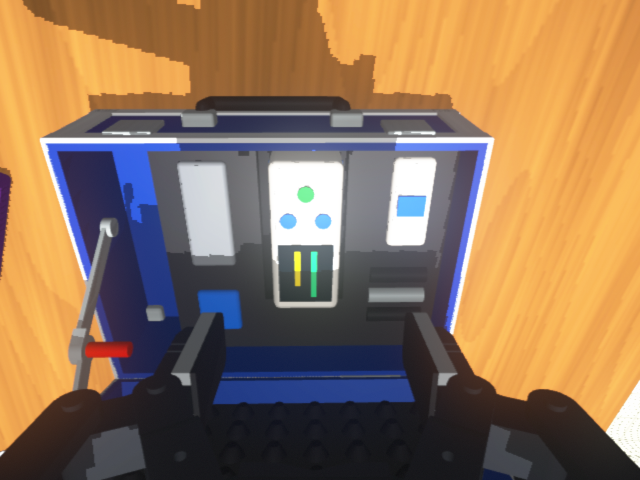

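```bash
cat >> h.py <<'E'
def tocase(w):
    c,s=np.cos(CA),np.sin(CA); return np.stack([(w[...,0]-CX)*c+(w[...,1]-CY)*s,-(w[...,0]-CX)*s+(w[...,1]-CY)*c,w[...,2]],-1)
E
python3 - <<'E'
from h import *
d=load("w6"); q=tocase(cloud(d)); f=d["frame"].astype(int)
m=(f[:,:,0]>120)&(f[:,:,1]<60)&(f[:,:,2]<60); m[:,:60]=0;m[:,150:]=0
p=q[m]; print(m.sum(),np.nanmedian(p,0),np.nanpercentile(p,[5,95],axis=0))
go(case(-.045,-.095,.215),tool(CYAW,45))
E
```

```text
586 [ 0.01498849 -0.1007287   0.13597625] [[ 0.01286234 -0.11190973  0.1323412 ]
 [ 0.01928569 -0.08875108  0.13775035]]
shift cm [  2.36   1.2  -11.81] rot [-0.013 -0.002 -0.608] rows min 2.9025125899899646 4.867152681597217 | q [-0.13  0.53  1.53 -0.2   1.04 -0.14] tcp [ 0.6067 -0.0178  0.2241] F [ 0.4  -0.33 -1.65] t 5.58 gap 6.42
```

```bash
python3 -m handwheel '[0.5,0.2,-2,0,0,-0.1,3, 1,0.4,-4,0,0,-0.22,0, 1.5,0.6,-6.5,-0.005,0,-0.34,0, 2,0.9,-9,-0.01,0,-0.46,0, 2.36,1.2,-11.8,-0.013,-0.002,-0.608,0, 2.36,1.2,-11.8,-0.013,-0.002,-0.608,0, 2.36,1.2,-11.8,-0.013,-0.002,-0.608,0, 2.36,1.2,-11.8,-0.013,-0.002,-0.608,0]'
python3 - <<'E'
from h import *
go(case(-.020,-.095,.170),tool(CYAW,45))
snap("wrist","w7");snap("scene","s7")
E
```

```text
t: 6.25
tcp_pos: [0.4894, -0.0542, 0.2107]
tool_rot: [0.668, -0.242, 0.636, -0.3]
force: [0.3, -0.1, 0.0]
finger_gap: 0.001
shift cm [-1.06  4.69  0.27] rot [ 0.007  0.008 -0.003] rows min 1.1538960758339174 0.09094572411825366 | q [ 0.07  0.55  1.87 -0.99  1.    0.64] tcp [ 0.4894 -0.0542  0.2107] F [ 0.29 -0.08  0.04] t 6.25 gap 0.01
```

View pics/w7.png

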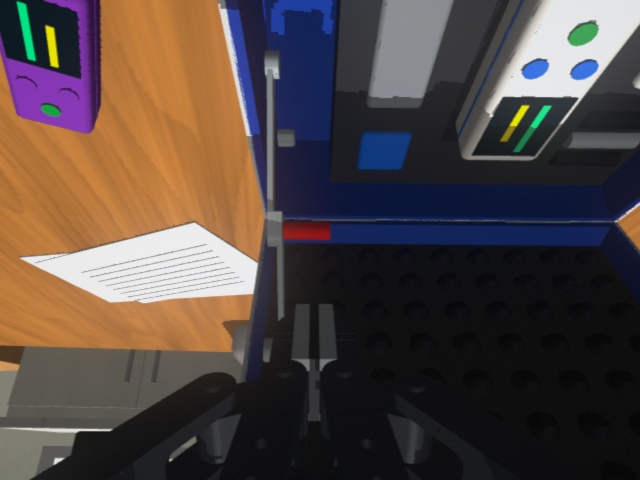

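View pics/s7.png

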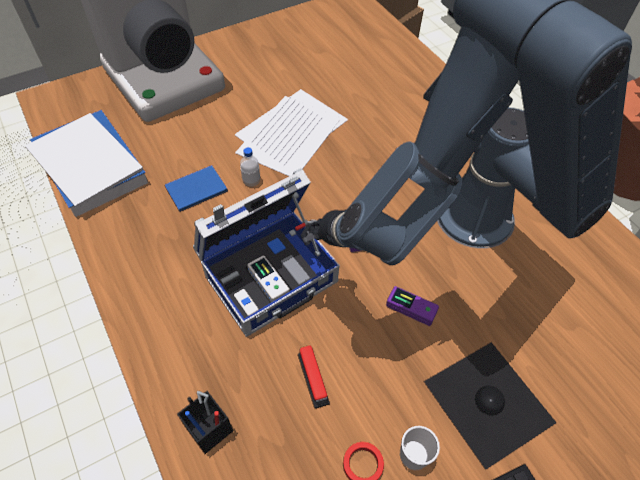

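```bash
python3 -m handwheel '[-0.6,2.5,0.15,0.005,0.005,0,0, -1.06,4.7,0.15,0.007,0.008,0,0, -1.06,6.7,0.15,0.007,0.008,0,0, -1.06,7.3,0.15,0.007,0.008,0,0, -1.06,7.3,0.15,0.007,0.008,0,0]'
python3 - <<'E'
from h import *
go(case(.0024,-.096,.1476),tool(CYAW,45))
snap("wrist","w8")
E
```

```text
t: 6.77
tcp_pos: [0.4946, -0.0998, 0.1521]
tool_rot: [0.664, -0.242, 0.641, -0.3]
force: [-1.0, -0.9, 0.2]
finger_gap: -0.0
shift cm [-0.17  0.46  0.03] rot [ 0.002 -0.004 -0.002] rows min 0.1184654711329593 0.04097612333738097 | q [-0.03  0.65  1.92 -1.15  0.87  0.79] tcp [ 0.4946 -0.0998  0.1521] F [-1.04 -0.85  0.16] t 6.77 gap -0.0
```

View pics/w8.png

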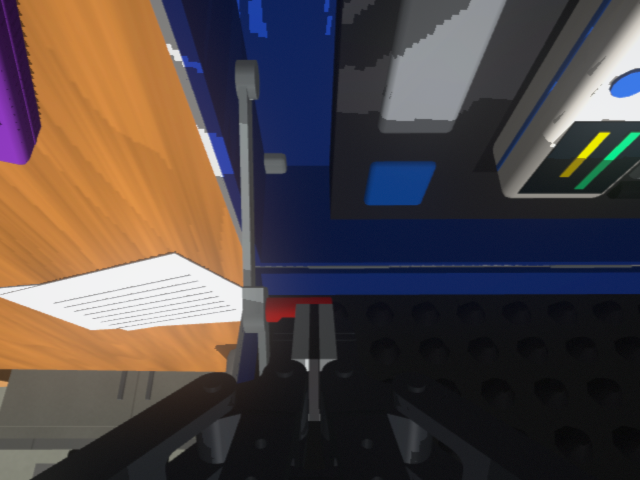

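```bash
python3 -m handwheel '[-0.2,0.5,0,0,0,0,0, 0.0,1.3,0,0,0,0,0, 0.1,1.9,0,0,0,0,0, 0.25,2.5,0,0,0,0,0, 0.25,2.5,0,0,0,0,0]'
python3 - <<'E'
from h import *
go(case(.027,-.096,.123),tool(CYAW,45))
snap("wrist","w9")
E
```

```text
t: 7.23
tcp_pos: [0.4963, -0.1182, 0.1365]
tool_rot: [0.664, -0.241, 0.641, -0.301]
force: [0.3, -1.0, -0.1]
finger_gap: 0.001
shift cm [-0.37  1.53  0.03] rot [-0.    -0.002 -0.002] rows min 0.3780014516916329 0.025528982720562268 | q [-0.07  0.68  1.93 -1.21  0.84  0.84] tcp [ 0.4963 -0.1182  0.1365] F [ 0.32 -0.97 -0.14] t 7.23 gap 0.01
```

View pics/w9.png

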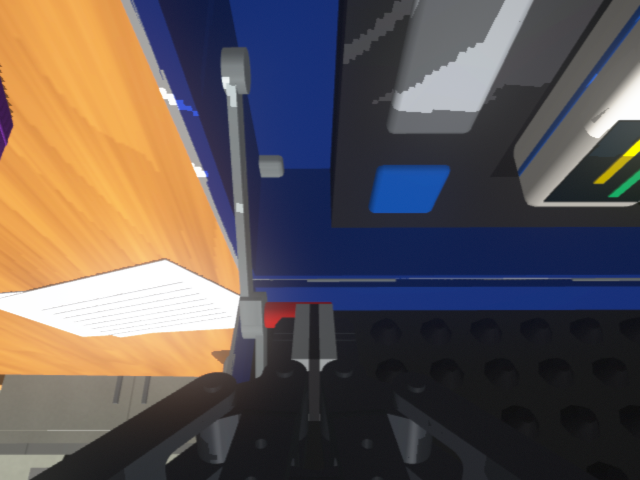

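```bash
python3 -m handwheel '[0,0.6,0,0,0,0,0, 0.0,1.2,0,0,0,0,0, 0.0,1.7,0,0,0,0,0, 0.0,2.0,0,0,0,0,0, 0.0,2.0,0,0,0,0,0]'
python3 - <<'E'
from h import *
from station import manip
print(tocase(manip.sense()["tcp_pos"]))
go(case(.027,-.096,.123),tool(CYAW,45))
snap("wrist","w10"); d=snap("scene","s10"); crop(d,180,150,380,340,4,"s10c")
E
```

```text
t: 7.7
tcp_pos: [0.4971, -0.1322, 0.1218]
tool_rot: [0.665, -0.241, 0.64, -0.301]
force: [0.1, 0.3, 0.3]
finger_gap: -0.004
[ 0.03287434 -0.09691454  0.12182497]
shift cm [-0.33 -0.5   0.09] rot [ 0.001 -0.002 -0.002] rows min 0.14532651475934918 0.024166336170354994 | q [-0.1   0.71  1.93 -1.26  0.81  0.87] tcp [ 0.4971 -0.1322  0.1218] F [0.14 0.31 0.35] t 7.7 gap -0.04
```

View pics/w10.png

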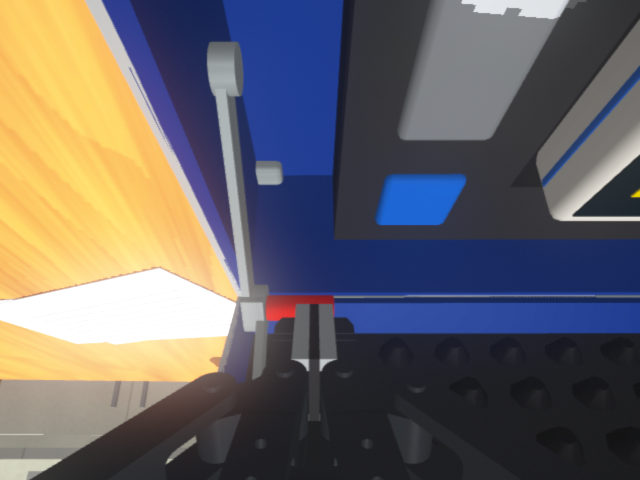

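View pics/s10c.png

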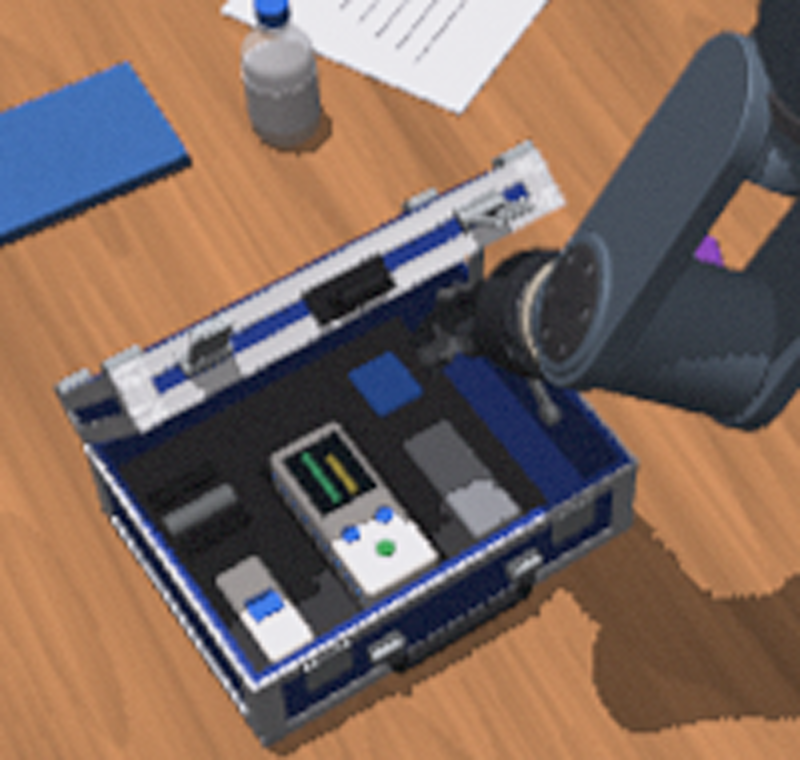

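```bash
python3 - <<'E'
from h import *
for n in ("scene0","s7","s10"):
    q=tocase(cloud(load(n)))
    m=(abs(q[...,1])<.12)&(q[...,0]>-.12)&(q[...,0]<.2)&(q[...,2]>.1)&(q[...,2]<.34)&(q[...,1]>.0)
    p=q[m]
    ang=np.degrees(np.arctan2(p[:,2]-.08,.1-p[:,0])); r=np.hypot(p[:,2]-.08,.1-p[:,0])
    e=(r>.185)&(r<.235); print(n,e.sum(),np.percentile(ang[e],[2,10,50,90,98]).round(1),"zmax",np.nanpercentile(p[:,2],99.5))
E
```

```text
scene0 914 [68.  68.6 72.4 76.7 77.8] zmax 0.32352313494810214
s7 921 [68.  68.6 72.4 76.8 78. ] zmax 0.32295665206903
s10 858 [54.5 55.3 59.  63.2 64.1] zmax 0.30185877748069573
```

```bash
python3 -m handwheel '[-0.4,-0.5,0,0,0,0,0, -1,-2,0,0,0,0,0, -1.5,-4.5,0,0,0,0,0, -1.5,-8,0,0,0,0,0, -1.5,-11,0,0,0,0,0, -1.5,-11,0,0,0,0,0]'
python3 - <<'E'
from h import *
snap("wrist","w11"); d=snap("scene","s11"); crop(d,180,150,380,340,4,"s11c")
q=tocase(cloud(d)); 
m=(q[...,1]<.12)&(q[...,1]>0)&(q[...,0]>-.12)&(q[...,0]<.2)&(q[...,2]>.1)&(q[...,2]<.34); p=q[m]
ang=np.degrees(np.arctan2(p[:,2]-.08,.1-p[:,0])); r=np.hypot(p[:,2]-.08,.1-p[:,0]);e=(r>.185)&(r<.235)
print(np.percentile(ang[e],[2,10,50,90,98]).round(1))
go(case(-.055,-.09,.19))
E
```

```text
t: 8.3
tcp_pos: [0.491, -0.0405, 0.1934]
tool_rot: [0.662, -0.239, 0.642, -0.304]
force: [0.7, -0.4, -0.0]
finger_gap: 0.001
[54.5 55.3 59.  63.2 64.1]
shift cm [0.08 0.19 0.59] rot [0. 0. 0.] rows min 0.15035639793964195 0.0 | q [ 0.09  0.58  1.88 -1.01  0.98  0.72] tcp [ 0.4897 -0.0427  0.1908] F [ 0.09 -0.6  -0.24] t 8.4 gap 0.01
```

View pics/s11c.png

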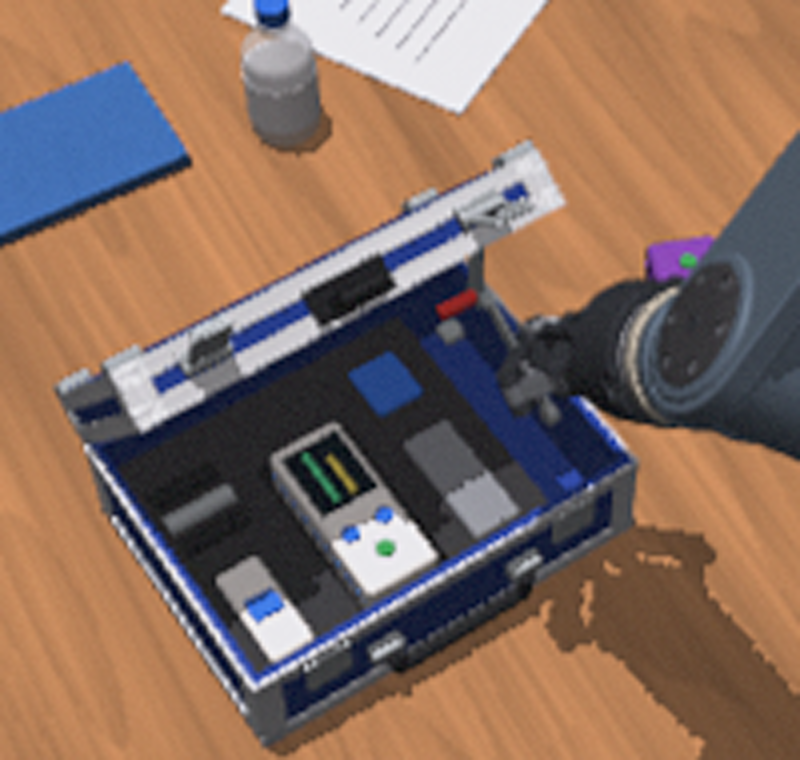

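View pics/w11.png

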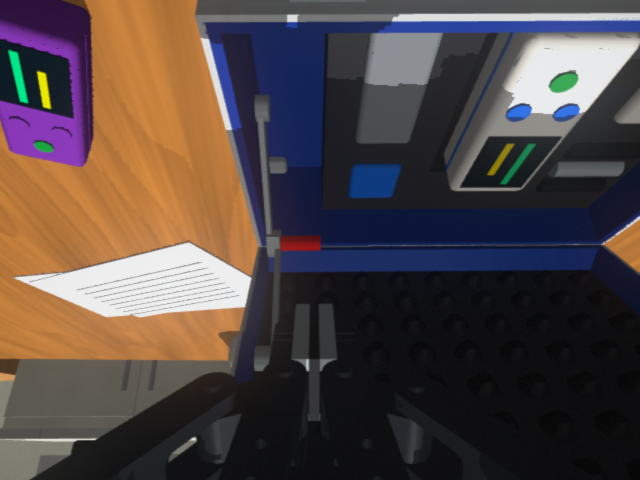

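```bash
python3 - <<'E'
from h import *
go(case(-.09,-.04,.35),tool(CYAW,0))
d=load("s11");q=tocase(cloud(d));f=d["frame"].astype(int)
m=(f.max(2)<45)&(q[...,2]>.24)&(abs(q[...,1])<.03)&(abs(q[...,0])<.08)
p=q[m];print(m.sum(),np.median(p,0),p.min(0),p.max(0))
m=(f[:,:,0]>110)&(f[:,:,1]<60)&(q[...,2]>.06)&(q[...,2]<.15)&(abs(q[...,0])<.09); print("pin",m.sum(),np.median(q[m],0))
E
```

```text
shift cm [  8.87 -13.59   5.66] rot [-0.004 -0.001  0.783] rows min 4.123121297338468 6.268395077758559 | q [ 0.09  0.58  1.88 -1.01  0.98  0.72] tcp [ 0.4897 -0.0427  0.1908] F [ 0.09 -0.6  -0.24] t 8.4 gap 0.01
162 [-0.01215996  0.00465689  0.25685626] [-0.03068665 -0.0248425   0.24352791] [0.00044059 0.02406256 0.28035181]
pin 29 [ 0.04418269 -0.10227889  0.10646675]
```

```bash
python3 -m handwheel '[1,-2,0.5,0,0,0.1,0, 2.5,-4.5,1.5,0,0,0.22,2, 4,-7,2.5,0,0,0.34,6, 5.5,-9.5,3.5,0,0,0.46,6, 7,-12,4.5,0,0,0.58,6, 8.9,-13.6,5.6,-0.004,0,0.7,6, 8.9,-13.6,5.6,-0.004,0,0.783,6, 8.9,-13.6,5.6,-0.004,0,0.783,6]'
python3 - <<'E'
from h import *
snap("wrist","w12")
go(case(-.022,0,.310),tool(CYAW,0))
go(case(-.022,0,.272),tool(CYAW,0))
E
```

```text
t: 9.07
tcp_pos: [0.5432, -0.0102, 0.35]
tool_rot: [0.52, -0.478, 0.479, -0.52]
force: [0.0, -0.4, -0.1]
finger_gap: 0.705
shift cm [6.34 3.81 4.2 ] rot [ 0.004 -0.009  0.002] rows min 2.040881183213501 0.07861202079196354 | q [-0.22  0.31  1.51 -0.    1.33 -0.3 ] tcp [ 0.5414 -0.0089  0.3482] F [0.05 0.88 0.17] t 9.12 gap 5.96
shift cm [6.34 7.61 4.22] rot [ 0.004 -0.009  0.002] rows min 2.5816660813381174 0.07861202079196354 | q [-0.22  0.31  1.51 -0.    1.33 -0.3 ] tcp [ 0.5414 -0.0089  0.3482] F [0.05 0.88 0.17] t 9.12 gap 5.96
```

View pics/w12.png

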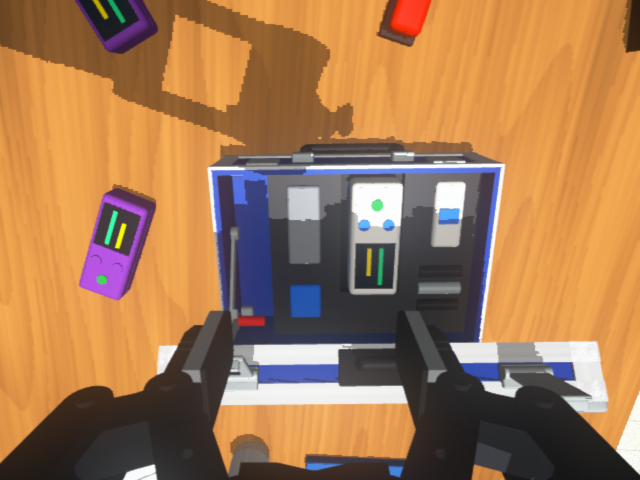

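```bash
python3 - <<'E'
from h import *
d=load("w12");q=tocase(cloud(d))
for v in range(340,388,5): print(v,[q[v,c].round(3).tolist() for c in (345,360,385)])
print([ (c,q[360,c].round(3).tolist()) for c in range(325,415,8)])
E
```

```text
340 [[0.094, -0.005, 0.065], [0.094, 0.012, 0.065], [0.095, 0.04, 0.064]]
345 [[-0.018, -0.019, 0.245], [-0.017, -0.01, 0.244], [-0.016, 0.006, 0.244]]
350 [[-0.015, -0.019, 0.247], [-0.016, -0.01, 0.249], [-0.016, 0.005, 0.248]]
355 [[-0.014, -0.019, 0.25], [-0.013, -0.01, 0.25], [-0.013, 0.005, 0.25]]
360 [[-0.011, -0.019, 0.251], [-0.028, -0.013, 0.276], [-0.028, 0.0, 0.276]]
365 [[-0.009, -0.02, 0.254], [-0.026, -0.013, 0.277], [-0.026, 0.0, 0.278]]
370 [[-0.007, -0.02, 0.255], [-0.013, -0.012, 0.264], [-0.022, 0.001, 0.277]]
375 [[-0.005, -0.02, 0.258], [-0.004, -0.011, 0.257], [-0.004, 0.005, 0.257]]
380 [[-0.002, -0.02, 0.259], [-0.001, -0.011, 0.258], [-0.002, 0.004, 0.259]]
385 [[0.0, -0.02, 0.26], [-0.0, -0.011, 0.261], [0.001, 0.004, 0.26]]
[(325, [-0.011, -0.032, 0.251]), (333, [-0.01, -0.027, 0.249]), (341, [-0.011, -0.022, 0.252]), (349, [-0.011, -0.017, 0.251]), (357, [-0.021, -0.014, 0.265]), (365, [-0.029, -0.011, 0.277]), (373, [-0.027, -0.006, 0.275]), (381, [-0.029, -0.002, 0.277]), (389, [-0.029, 0.003, 0.277]), (397, [-0.077, -0.008, 0.345]), (405, [-0.084, -0.008, 0.356]), (413, [-0.091, -0.008, 0.366])]
```

```bash
python3 -m handwheel '[2.5,0.8,1.7,0.002,-0.004,0,6, 5,2.5,3.6,0.004,-0.009,0.002,6, 6.2,5,4.2,0.004,-0.009,0.002,6, 6.2,7.3,4.2,0.004,-0.009,0.002,6, 6.2,7.3,4.2,0.004,-0.009,0.002,6, 6.2,7.3,4.2,0.004,-0.009,0.002,6]'
python3 - <<'E'
from h import *
snap("wrist","w13")
go(case(-.023,0,.275),tool(CYAW,0))
E
```

```text
t: 9.62
tcp_pos: [0.5865, -0.0627, 0.2728]
tool_rot: [0.525, -0.477, 0.472, -0.523]
force: [-0.3, -0.4, 0.6]
finger_gap: 0.703
shift cm [ 0.48 -0.02  0.01] rot [ 0.002  0.007 -0.002] rows min 0.11422837511460991 0.06126268989440955 | q [-0.3   0.45  1.49  0.    1.2  -0.4 ] tcp [ 0.5878 -0.0629  0.2748] F [-0.53 -0.44  1.04] t 9.67 gap 5.98
```

View pics/w13.png

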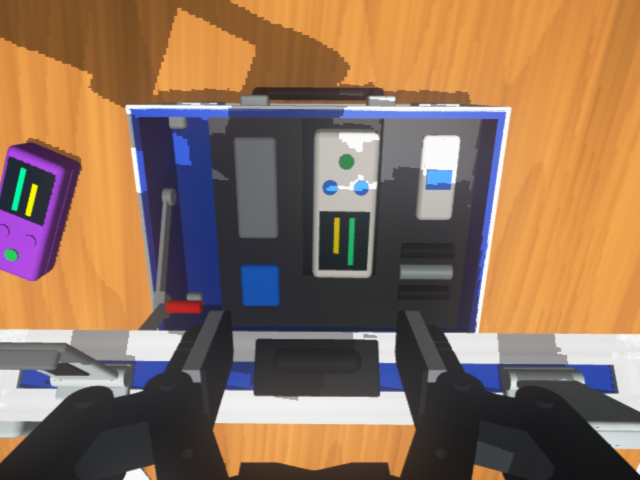

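```bash
python3 -m handwheel '[0.4,0.1,0,0,0.006,0,5, 0.4,0.1,0,0,0.006,0,2.5, 0.4,0.1,0,0,0.006,0,2.5, 0.4,0.1,0,0,0.006,0,2.5, 0.4,0.1,0,0,0.006,0,2.5, 0.4,0.1,0,0,0.006,0,2.5]' 30
python3 - <<'E'
from h import *
from station import manip
snap("wrist","w14")
print(tocase(manip.sense()["tcp_pos"]))
go(case(-.023,0,.275),tool(CYAW,0))
E
```

```text
t: 10.17
tcp_pos: [0.5879, -0.0671, 0.2763]
tool_rot: [-0.522, 0.477, -0.475, 0.523]
force: [-5.1, 2.2, 5.6]
finger_gap: 0.343
[-0.02353737 -0.00037802  0.27630798]
shift cm [0.05 0.13 0.04] rot [ 0.     0.    -0.003] rows min 0.035101328519813534 0.021798229413034758 | q [-0.3   0.45  1.49  0.    1.2  -0.4 ] tcp [ 0.5879 -0.0671  0.2763] F [-5.16  2.21  5.46] t 10.22 gap 2.88
```

View pics/w14.png

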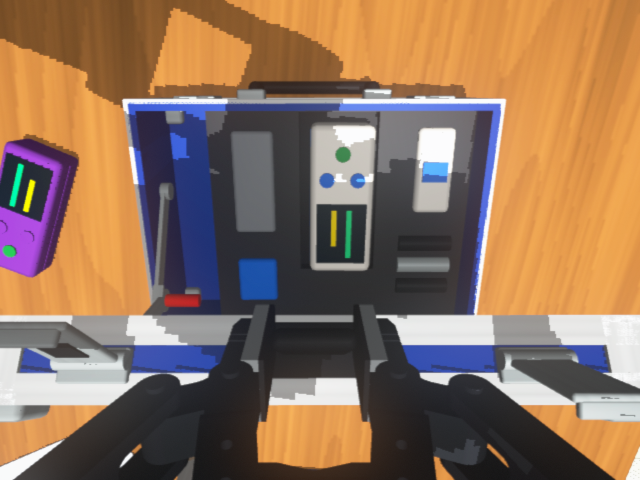

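```bash
python3 - <<'E'
import numpy as np
f=lambda a0,a1,n:[print(round(a,1),round(-23.2*(np.cos(np.radians(a))-np.cos(np.radians(a0))),2),round(23.2*(np.sin(np.radians(a0))-np.sin(np.radians(a))),2)) for a in np.linspace(a0,a1,n+1)[1:]]
f(57.8,33.8,8);print();f(33.8,11.8,8);print();f(11.8,2.5,6)
E
```

```text
54.8 -1.01 0.67
51.8 -1.98 1.4
48.8 -2.92 2.18
45.8 -3.81 3.0
42.8 -4.66 3.87
39.8 -5.46 4.78
36.8 -6.21 5.73
33.8 -6.92 6.73

31.0 -0.6 0.94
28.3 -1.15 1.91
25.5 -1.65 2.9
22.8 -2.11 3.92
20.0 -2.52 4.95
17.3 -2.87 6.01
14.6 -3.18 7.08
11.8 -3.43 8.16

10.2 -0.12 0.62
8.7 -0.22 1.24
7.2 -0.31 1.86
5.6 -0.38 2.48
4.1 -0.43 3.11
2.5 -0.47 3.73
```

```bash
python3 -m handwheel '[-1.01,0.67,0,0,0,0,2.5, -1.98,1.4,0,0,0,0,2.5, -2.92,2.18,0,0,0,0,2.5, -3.81,3.0,0,0,0,0,2.5, -4.66,3.87,0,0,0,0,2.5, -5.46,4.78,0,0,0,0,2.5, -6.21,5.73,0,0,0,0,2.5, -6.92,6.73,0,0,0,0,2.5, -6.92,6.73,0,0,0,0,2.5]'
python3 - <<'E'
from h import *
from station import manip
snap("wrist","w15"); 
p=tocase(manip.sense()["tcp_pos"]); print(p,np.degrees(np.arctan2(p[2]-.08,.1-p[0])),np.hypot(p[2]-.08,.1-p[0]))
go(case(-.023,0,.275),tool(CYAW,0))
E
```

```text
t: 10.97
tcp_pos: [0.5813, 0.003, 0.206]
tool_rot: [-0.522, 0.477, -0.474, 0.523]
force: [-4.2, 1.9, -2.2]
finger_gap: 0.341
[-0.0935341  -0.00049207  0.20665178] 33.20137070426679 0.23129228787650657
shift cm [ 7.03 -6.86  0.03] rot [ 0.002  0.001 -0.004] rows min 2.355348370804008 0.0377371691691887 | q [-0.19  0.52  1.58  0.    1.04 -0.29] tcp [0.5813 0.0026 0.2067] F [-3.07  3.42 -2.31] t 11.02 gap 2.88
```

View pics/w15.png

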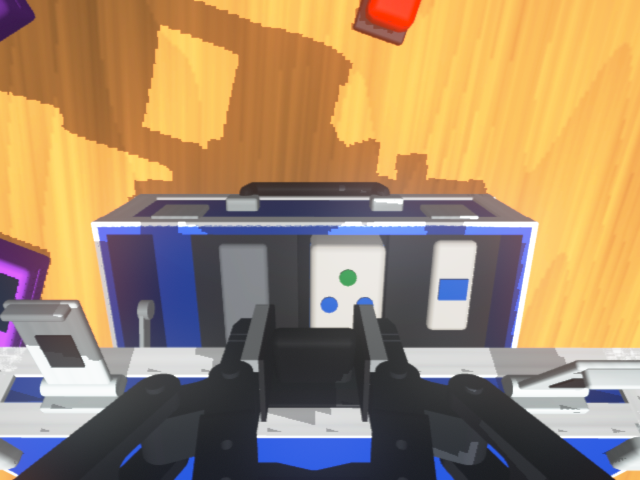

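```bash
python3 -m handwheel '[-0.6,0.94,0,0,0,0,2.5, -1.15,1.91,0,0,0,0,2.5, -1.65,2.9,0,0,0,0,2.5, -2.11,3.92,0,0,0,0,2.5, -2.52,4.95,0,0,0,0,2.5, -2.87,6.01,0,0,0,0,2.5, -3.18,7.08,0,0,0,0,2.5, -3.43,8.16,0,0,0,0,2.5, -3.43,8.16,0,0,0,0,2.5]'
python3 - <<'E'
from h import *
from station import manip
d=snap("wrist","w16"); snap("scene","s16") 
p=tocase(manip.sense()["tcp_pos"]); print(p,np.degrees(np.arctan2(p[2]-.08,.1-p[0])),np.hypot(p[2]-.08,.1-p[0]))
go(case(-.023,0,.275),tool(CYAW,0))
E
```

```text
t: 11.77
tcp_pos: [0.5783, 0.0354, 0.1246]
tool_rot: [0.523, -0.477, 0.475, -0.523]
force: [-4.1, -0.6, -4.2]
finger_gap: 0.34
[-0.12627936 -0.0004608   0.12572757] 11.424730142463005 0.23085354336819275
shift cm [ 10.29 -14.95   0.  ] rot [ 0.003  0.    -0.002] rows min 4.35297028416681 0.02954799155231438 | q [-0.13  0.63  1.65  0.    0.86 -0.23] tcp [0.5783 0.0352 0.1257] F [-6.11  0.79 -3.08] t 11.87 gap 2.9
```

View pics/w16.png

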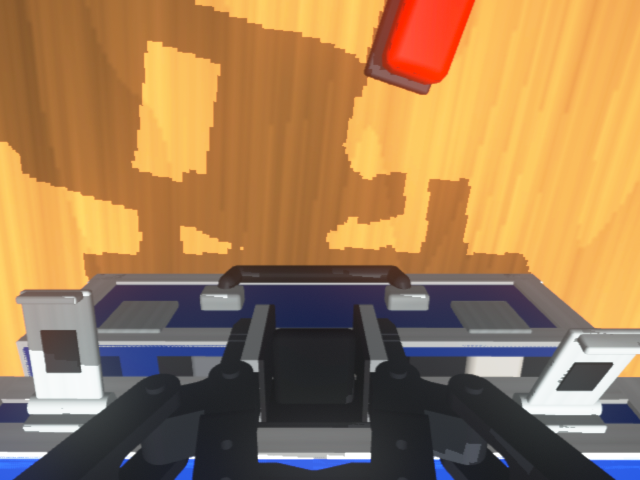

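View pics/s16.png

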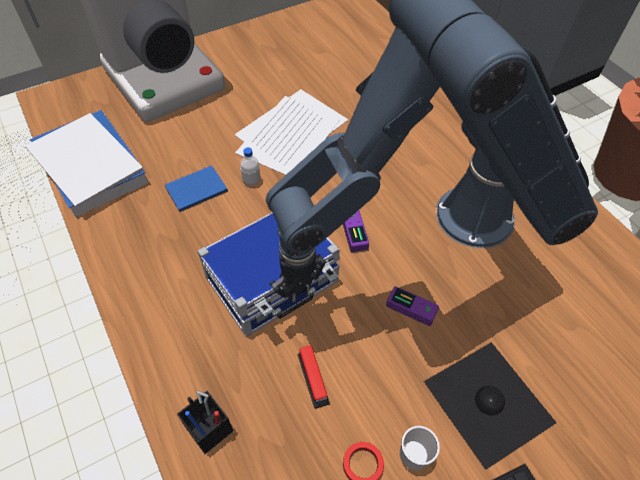

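```bash
python3 -m handwheel '[-0.1,0.6,0,0,0,0,2.5, -0.2,1.2,0,0,0,0,2.5, -0.3,1.8,0,0,0,0,2.5, -0.37,2.4,0,0,0,0,2.5, -0.42,3.0,0,0,0,0,2.5, -0.45,3.5,0,0,0,0,2.5, -0.45,3.7,0,0,0,0,2.5, -0.45,3.7,0,0,0,0,2.5]'
python3 - <<'E'
from h import *
from station import manip
p=tocase(manip.sense()["tcp_pos"]); print(p,np.degrees(np.arctan2(p[2]-.08,.1-p[0])),np.hypot(p[2]-.08,.1-p[0]))
E
```

```text
t: 12.53
tcp_pos: [0.578, 0.0394, 0.0951]
tool_rot: [0.523, -0.477, 0.475, -0.523]
force: [-15.3, -0.8, 30.8]
finger_gap: 0.337
[-0.13047236 -0.00039059  0.09509055] 3.746185696320688 0.2309658736254449
```

```bash
python3 -m handwheel '[0,-0.1,0,0,0,0,3, 0,-0.1,0,0,0,0,5, 0,-0.1,0,0,0,0,5, 0,-2,0,0,0,0,5, -0.5,-5,0,0,0,0,5, -1,-9,0,0,0,0,5, -2,-13,0,0,0,0,5, -4,-13,0,0,0,0,5, -4,-13,0,0,0,0,5]'
python3 - <<'E'
from h import *
from station import manip
d=snap("wrist","w17"); e=snap("scene","s17"); crop(e,180,190,380,340,4,"s17c")
for n,dd in (("w",d),("s",e),("t",snap("top","t17"))):
    q=tocase(cloud(dd)); m=(abs(q[...,1])<.11)&(q[...,0]>-.08)&(q[...,0]<.09)&(q[...,2]>.1)&(q[...,2]<.14)
    p=q[m]; A=np.c_[p[:,0],np.ones(len(p))]; k=np.linalg.lstsq(A,p[:,2],rcond=None)[0]; print(n,m.sum(),"slope",-k[0],"z0",k[1])
go(case(-.1,0,.2))
E
```

```text
t: 13.28
tcp_pos: [0.5794, 0.0816, 0.2239]
tool_rot: [-0.519, 0.473, -0.479, 0.527]
force: [-0.6, -0.0, -0.3]
finger_gap: 0.586
w 14644 slope -8.20536098089625e-05 z0 0.11525131972464424
s 4156 slope 0.001359327301811161 z0 0.11530613176985643
t 4922 slope 0.0004518453414306482 z0 0.11544796426074957
shift cm [ 7.03  1.93 -0.18] rot [0. 0. 0.] rows min 1.7495409491441594 0.0 | q [-0.06  0.5   1.58  0.    1.06 -0.15] tcp [0.5764 0.0792 0.2194] F [ 0.19 -0.16 -0.73] t 13.43 gap 4.99
```

View pics/w17.png

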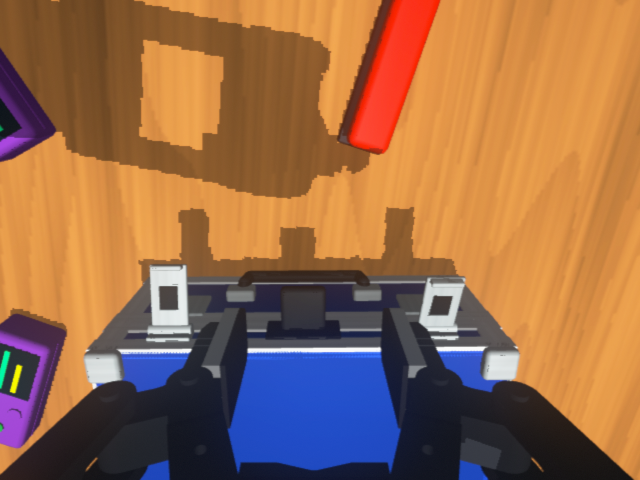

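View pics/s17c.png

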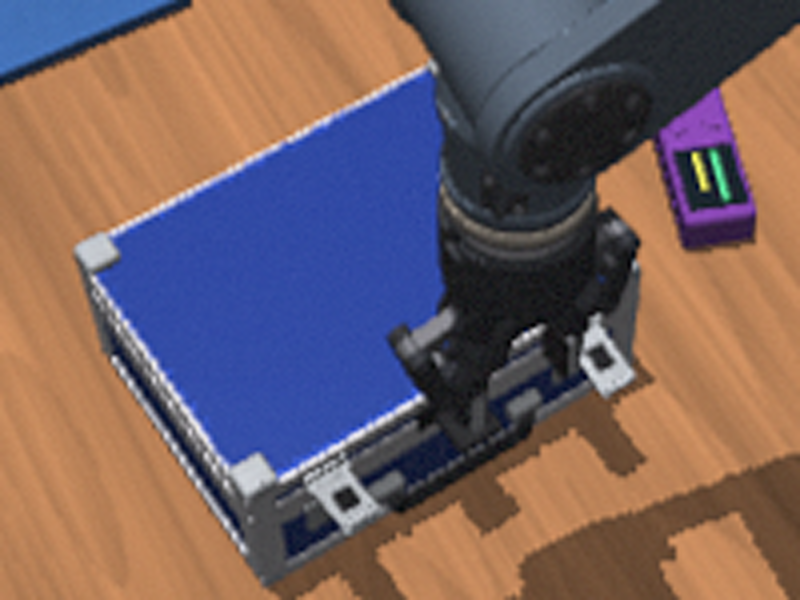

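```bash
python3 - <<'E'
from h import *
q=tocase(cloud(load("w17")))
for y0 in (-.088,.088):
    m=(abs(q[...,1]-y0)<.010)&(q[...,0]<-.107)&(q[...,0]>-.16)&(q[...,2]>.05)&(q[...,2]<.16)
    p=q[m]
    i=np.argsort(p[:,0]); b=[p[i[k::1]][:1] for k in (0,)]
    for lo in np.arange(-.16,-.106,.008):
        s=p[(p[:,0]>=lo)&(p[:,0]<lo+.008)]
        if len(s): print(y0,round(lo,3),len(s),s.mean(0).round(4))
E
```

```text
-0.088 -0.152 259 [-0.1478 -0.0875  0.0932]
-0.088 -0.144 382 [-0.14   -0.0878  0.0924]
-0.088 -0.136 383 [-0.1321 -0.0879  0.0947]
-0.088 -0.128 367 [-0.124  -0.0879  0.0965]
-0.088 -0.12 364 [-0.1159 -0.0882  0.0978]
-0.088 -0.112 276 [-0.1094 -0.0879  0.1002]
0.088 -0.152 364 [-0.1472  0.0879  0.1136]
0.088 -0.144 240 [-0.1391  0.0878  0.1094]
0.088 -0.136 326 [-0.1321  0.0878  0.1078]
0.088 -0.128 295 [-0.124   0.0878  0.1057]
0.088 -0.12 268 [-0.1159  0.0877  0.1032]
0.088 -0.112 176 [-0.1094  0.0893  0.1017]
```

```bash
python3 - <<'E'
from h import *
go(case(-.145,-.088,.15),tool(CYAW,10))
E
```

```text
shift cm [ 2.53  6.91 -8.99] rot [-0.003  0.    -0.176] rows min 2.785689043388022 1.4063784464684363 | q [-0.06  0.5   1.58  0.    1.06 -0.15] tcp [0.5764 0.0792 0.2194] F [ 0.19 -0.16 -0.73] t 13.43 gap 4.99
```

```bash
python3 -m handwheel '[0.6,0,-4,0,0,-0.1,0, 1.5,1,-8,0,0,-0.176,0, 2.5,3,-9,-0.003,0,-0.176,0, 2.5,6.0,-9,-0.003,0,-0.176,0, 2.5,6.9,-9,-0.003,0,-0.176,0, 2.5,6.9,-9,-0.003,0,-0.176,0, 2.5,6.9,-9,-0.003,0,-0.176,0]' 40
python3 - <<'E'
from h import *
d=snap("wrist","w18"); 
for p in ((-.145,.085),(-.118,.081)): go(case(p[0],-.088,p[1]),tool(CYAW,10))
E
```

```text
t: 14.02
tcp_pos: [0.4893, 0.0459, 0.1497]
tool_rot: [0.563, -0.43, 0.52, -0.479]
force: [0.4, -0.6, 0.7]
finger_gap: -0.0
shift cm [-1.11  6.45 -0.06] rot [-0.    -0.001 -0.   ] rows min 1.5694615439051423 0.004611709779277072 | q [-0.03  0.52  1.85 -0.25  0.77  0.05] tcp [0.49   0.046  0.1504] F [-0.05  0.51 -0.33] t 14.07 gap 0.01
shift cm [ 1.48  7.31 -0.06] rot [-0.    -0.001 -0.   ] rows min 1.7892440639098863 0.004611709779277072 | q [-0.03  0.52  1.85 -0.25  0.77  0.05] tcp [0.49   0.046  0.1504] F [-0.05  0.51 -0.33] t 14.07 gap 0.01
```

View pics/w18.png

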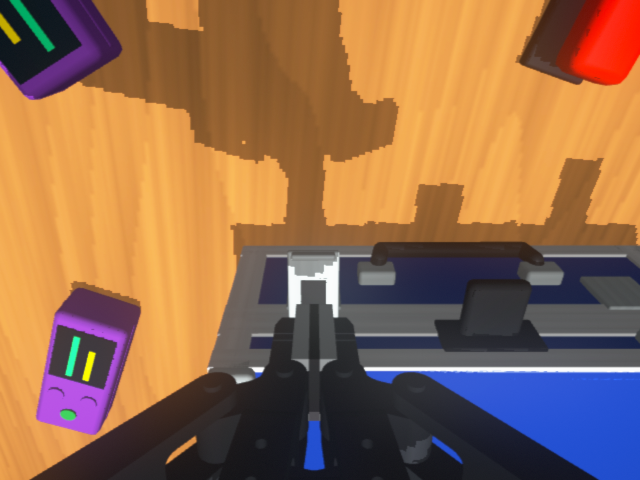

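Fingers are lined up over latch a (cols 288–340). Now I press it down and in.

```bash
python3 -m handwheel '[-0.3,2,0,0,0,0,0, -0.6,3.5,0,0,0,0,0, -0.9,5,0,0,0,0,0, -1.1,6.4,0,0,0,0,0, -0.4,6.7,0,0,0,0,0, 0.5,7.0,0,0,0,0,0, 1.1,7.2,0,0,0,0,0, 1.5,7.3,0,0,0,0,0, 1.7,7.3,0,0,0,0,0, 1.7,7.3,0,0,0,0,0]'
python3 - <<'E'
from h import *
from station import manip
d=snap("wrist","w19"); print(tocase(manip.sense()["tcp_pos"]),manip.sense()["force"])
E
```

```text
t: 14.9
tcp_pos: [0.4918, 0.0206, 0.0819]
tool_rot: [0.558, -0.431, 0.521, -0.481]
force: [1.1, 22.5, -0.8]
finger_gap: 0.002
[-0.11985528 -0.0879853   0.08190542] [-0.4486707  21.35468146 -0.13501109]
```

View pics/w19.png

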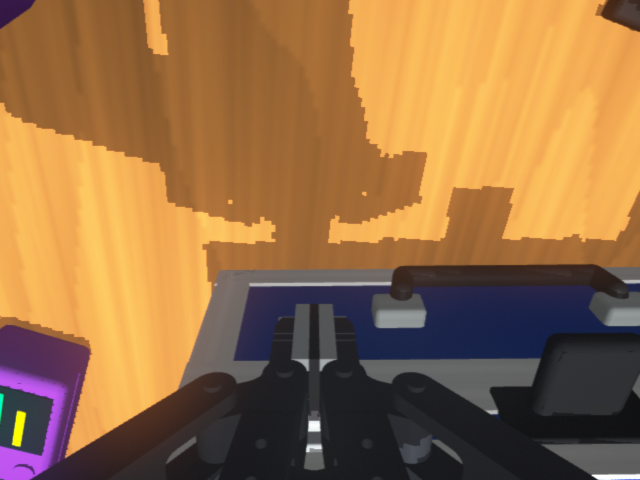

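```bash
python3 -m handwheel '[-1.7,-0.3,0,0,0,0,0, -2.8,-1.5,0,0,0,0,0, -2.8,-4.5,0,0,0,0,0, -2.3,-7.8,0.5,0,0,0,0, -1.7,-7.8,4,0,0,0,0, -1.7,-7.8,8,0,0,0,0, -1.7,-7.8,12,0,0,0,0, -1.7,-7.8,15.5,0,0,0,0, -1.7,-7.8,17.6,0,0,0,0, -1.7,-7.8,17.6,0,0,0,0]'
python3 - <<'E'
from h import *
d=snap("wrist","w20"); 
q=tocase(cloud(d))
p=q[(abs(q[...,1]+.088)<.01)&(q[...,0]<-.098)&(q[...,0]>-.16)&(q[...,2]>.05)&(q[...,2]<.1)]
print(len(p), p.min(0) if len(p) else 0)
for p in ((-.145,.085),(-.118,.081)): go(case(p[0],.088,p[1]),tool(CYAW,10))
E
```

```text
t: 15.78
tcp_pos: [0.6698, 0.0624, 0.1571]
tool_rot: [0.56, -0.427, 0.523, -0.481]
force: [0.3, 0.5, -0.2]
finger_gap: 0.002
285 [-0.11337476 -0.08800155  0.05013506]
shift cm [-1.22  7.03 -0.21] rot [-0.003 -0.001  0.   ] rows min 1.7106226860776879 0.02689136249590804 | q [-0.    0.7   1.39 -0.2   1.04  0.01] tcp [0.6665 0.0625 0.1563] F [-0.04  0.84  0.1 ] t 15.83 gap -0.02
shift cm [ 1.37  7.89 -0.21] rot [-0.003 -0.001  0.   ] rows min 1.9210084415204924 0.02689136249590804 | q [-0.    0.7   1.39 -0.2   1.04  0.01] tcp [0.6665 0.0625 0.1563] F [-0.04  0.84  0.1 ] t 15.83 gap -0.02
```

View pics/w20.png

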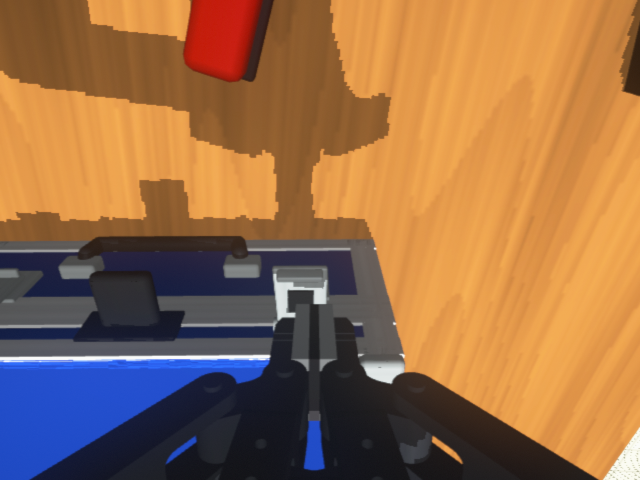

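```bash
python3 -m handwheel '[-0.3,2,-0.2,0,0,0,0, -0.6,3.5,-0.2,0,0,0,0, -0.9,5,-0.2,0,0,0,0, -1.2,7.0,-0.2,0,0,0,0, -0.5,7.3,-0.2,0,0,0,0, 0.4,7.6,-0.2,0,0,0,0, 1.0,7.8,-0.2,0,0,0,0, 1.4,7.9,-0.2,0,0,0,0, 1.7,7.9,-0.2,0,0,0,0, 1.7,7.9,-0.2,0,0,0,0]'
python3 - <<'E'
from station import manip
from h import *
print(tocase(manip.sense()["tcp_pos"]),manip.sense()["force"])
E
python3 -m handwheel '[-1.7,-0.3,0,0,0,0,0, -2.8,-1.5,0,0,0,0,0, -3.5,-4.5,0,0,0,0,0, -4.5,-8,-1,0,0,0,0, -7,-12,-4,0,0,0,0, -9,-14,-7,0,0,0,0, -9,-15,-9,0,0,0,0, -9,-15,-9,0,0,0,0]'
python3 - <<'E'
from h import *
d=snap("wrist","w21"); q=tocase(cloud(d))
for y0 in (-.088,.088):
    m=(abs(q[...,1]-y0)<.010)&(q[...,0]<-.09)&(q[...,0]>-.16)&(q[...,2]>.03)&(q[...,2]<.12); p=q[m]
    for lo in np.arange(.04,.12,.01):
        s=p[(p[:,2]>=lo)&(p[:,2]<lo+.01)]
        if len(s): print(y0,round(lo,3),len(s),s.mean(0).round(4))
crop(d,60,100,560,420,1.5,"w21c")
e=snap("scene","s21"); crop(e,180,190,380,340,4,"s21c")
E
```

```text
t: 16.67
tcp_pos: [0.6633, 0.0371, 0.0806]
tool_rot: [0.56, -0.433, 0.519, -0.48]
force: [-2.1, 14.2, -1.2]
finger_gap: 0.001
[-0.12032376  0.08434435  0.08059452] [-2.06808726 14.24205624 -1.15793246]
t: 17.33
tcp_pos: [0.5603, 0.1408, 0.2174]
tool_rot: [0.563, -0.428, 0.519, -0.48]
force: [0.3, -0.0, 0.8]
finger_gap: -0.005
-0.088 0.04 5 [-0.1037 -0.0787  0.0462]
-0.088 0.05 211 [-0.11   -0.0876  0.0572]
-0.088 0.06 200 [-0.1078 -0.0881  0.0647]
-0.088 0.07 235 [-0.1083 -0.0878  0.075 ]
-0.088 0.08 257 [-0.108  -0.0879  0.0851]
-0.088 0.09 237 [-0.1087 -0.0881  0.0953]
-0.088 0.1 397 [-0.1056 -0.0891  0.1037]
-0.088 0.11 28 [-0.1018 -0.0959  0.1117]
0.088 0.04 18 [-0.1041  0.0801  0.0467]
0.088 0.05 220 [-0.1103  0.088   0.0572]
0.088 0.06 202 [-0.1082  0.0878  0.0648]
0.088 0.07 242 [-0.1086  0.0877  0.0752]
0.088 0.08 258 [-0.1083  0.0878  0.0851]
0.088 0.09 227 [-0.1089  0.088   0.095 ]
0.088 0.1 508 [-0.1056  0.088   0.1047]
0.088 0.11 234 [-0.1009  0.0914  0.1138]
```

View pics/w21.png

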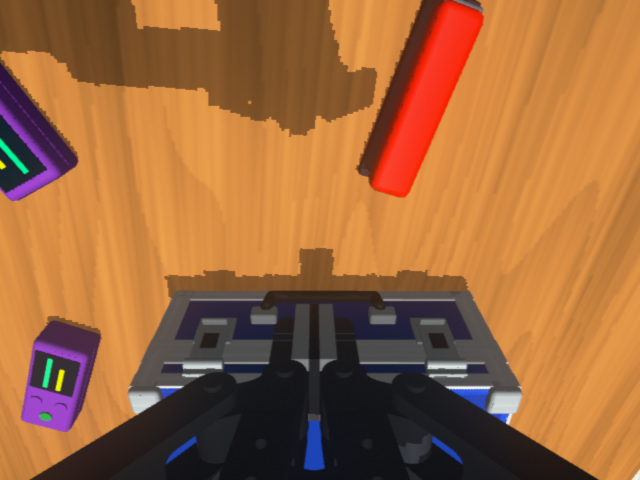

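View pics/s21c.png

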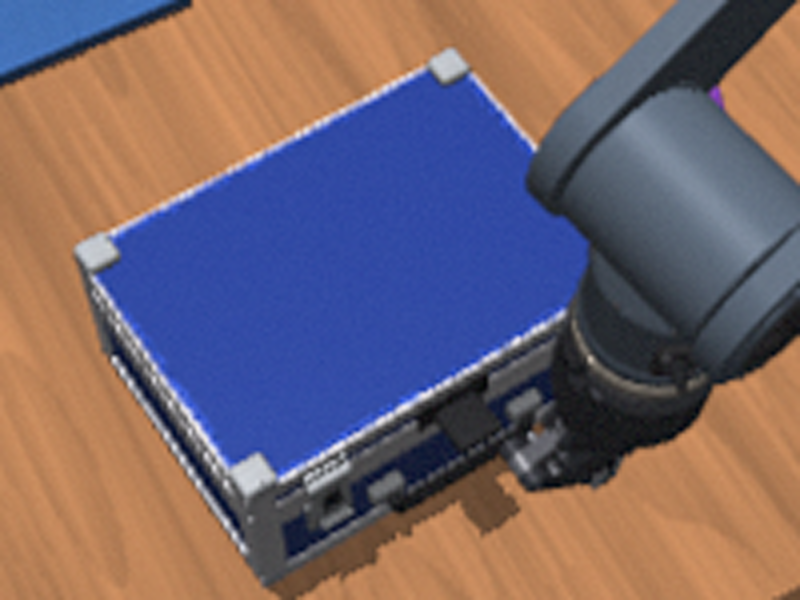

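```bash
python3 -m handwheel '[0,0,0,0,0,0,0, 0,0,0,0,0,0,0, 0,0,0,0,0,0,0]'; python3 - <<'E'
from h import *
from station import manip
for n in ("s21",):
    q=tocase(cloud(load(n))); m=(abs(q[...,1])<.11)&(abs(q[...,0])<.09)&(q[...,2]>.1)&(q[...,2]<.14); p=q[m]
    print(np.linalg.lstsq(np.c_[p[:,0],np.ones(len(p))],p[:,2],rcond=None)[0])
print(manip.sign_off())
E
```

```text
t: 17.68
tcp_pos: [0.5654, 0.1381, 0.2118]
tool_rot: [0.562, -0.43, 0.52, -0.479]
force: [-0.2, -0.6, -0.5]
finger_gap: -0.001
[-0.00041197  0.11528837]
the job is handed in; nothing more can be done
None
```

The meter is in its pocket, the lid is shut and both latches are flat; I handed the job in at about 17.7 s of the 72 s. The sign-off reports no verdict, so what follows rests on my own checks.

- **Meter:** It settled within 3 mm of the pocket's middle, tilted about 0.01 rad. I measured this before the lid closed; it cannot be seen now.
- **Stay:** Pressing the pin broke the stay, and the lid sank about 0.23 rad and stayed there, under the 0.35 limit. I did not measure the knee angle itself; I judged it from the pin, which swung about 25° (0.44 rad) on the lower link.
- **Lid:** I lowered it by the pull in three slow moves, at under about 1 rad/s. The last check showed the top level to within 0.001 and 115 mm high, so it is shut.
- **Latches:** Both plates measured vertical against the front to within measuring error.
- **Everything else:** The arm stood clear and read no contact force. I did not measure the bystanders again at the end; none of my moves went near enough to touch them.

No check failed or disagreed.

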